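# Put four vessels back on their own lab stations

## Robot

A 6-joint arm with a two-finger parallel gripper is mounted at the origin on the work surface. World frame = base frame: x ahead of the robot, y to its left, z up, the work surface at z = 0. Lengths are in m, angles in rad, forces in N, time in s.
With the tool pointing down it reaches from about 0.225 to 0.875 m from the base axis. Payload 3.4 kg.
Tool frame: the origin (TCP) lies at the very end of the fingers, on their centre line; the grasp point (between the pads) lies behind it (manip.tcp_to_grasp is the z of the grasp point in the tool frame, in m); z points along the fingers, y is the direction in which the jaws open and shut (so a half turn about z gives the same grasp; the last joint's range is limited). The gripper opens to 85 mm and grips with 20 to 120 N. Pads are 22 mm wide; open, the fingers measure 114 mm over their backs; the gripper's body (76 mm by 85 mm) begins 54 mm behind the grasp point. The pads swing forward as they close: fully open they stand 13 mm farther back than shut.
Start: joints at [1.05, 0.276, 1.505, -0, 1.361, -0.121], TCP at [0.224, 0.53, 0.231] pointing down, gripper open.
Joint ranges: [-2.89, 2.89], [-0.75, 2.08], [0.22, 2.7], [-1.18, 4.32], [0.11, 2.71], [-2.7, 2.7]. Speed limits (rad/s): [2.57, 2.57, 3.14, 3.14, 3.14, 3.14].

## Interface

Orientations are given as a unit quaternion [w, x, y, z].
In Python, from rig import manip, eyes gives the robot as it stands.
- The arm moves only by the tool servo_tool, never from a script. Its argument "increments" is a list of rows, each an object with "slide": the shift along the tool's x, y, z in m, a list of three; "spin": the turn about the tool's z in degrees. A call has 1 to 8 rows; each row shifts and turns the commanded pose from where the row before left it, along the tool's axes as they then stand; what a row does not reach is not made up. A row lasts 1/10 s, in which the tool goes at most 50 mm and 8.59 degrees, less where a joint would pass 70% of its speed; a pose out of reach is approached as far as the arm can. A call is refused whole if a number of a shift passes 0.05 or a number of a turn 8.59, either way. A call with a gripper value outside its range is refused whole. "hand" is the opening, from 0 (shut) to 1 (fully open), set as the call begins (left out, the last holds). The fingers move at their own pace and stop on an object; "newtons" is the grip in N (left out, the last holds). Time passes only in rows, so rows that do not move let the fingers close. It gives the time, the measured TCP pose, the force and the opening at its end, in the units of the state.
- manip.get_state(): the state, without advancing time (a new reading comes with each control period).
- eyes.get_image(name): name is "scene" or "top" or "wrist"; returns the picture (420x560x3 uint8, blue, green, red); there is no depth.
- eyes.calibration(name): a dict with "fx", "fy", "cx", "cy" (pixels), "rvec" (rotation vector, rad) and "tvec" (3), from world to camera coordinates, as OpenCV has them; the wrist camera has in their place "hand_eye" (4x4, takes a point from camera to tool coordinates, whose origin is the TCP and whose axes are the flange's). Camera axes: x right, y down, z forward; pixel columns grow to the right and rows downward; lengths in m; the calibration is good to about 2 mm. A picture is of the moment at which its call begins: read the wrist's pose just before it. calibration takes no time and is no camera call.
- manip.sign_off(): hands the job in, once; it reports no verdict.
The state is a dict: "clock": time; "qpos": joint angles; "qd": joint speeds; "effort": joint torques, N m; "position": TCP position; "ee_rot": TCP orientation; "contact_force": force on the tool from outside, world axes, zero at the start; "moment": the same for the moment, N m; "width": finger opening in m.
Only numpy, scipy, OpenCV 4.12 (cv2) and the standard library are available. Lean on these libraries where they do the work, as an engineer would, in place of code of your own. Each camera call takes 0.05 s, during which the arm holds its last target.

## Task

All four vessels on the bench stand in the wrong places. Put each on the middle of its own station: the steel beaker on the magnetic stirrer, the capped jar on the balance pan, the measuring cylinder on the square cork mat and the mortar on the round rubber mat, using the empty white tile to park a vessel on the way. Keep them upright and set them down gently, never dropping one, and leave the wash bottle alone.

Things in the scene. Friction and masses are not known exactly. Their poses are not given: they have to be found in the camera images.
- beaker: Small bare stainless-steel beaker, open at the top, loose: straight outer wall 54 mm in diameter, flaring to 58 mm in the top 4 mm, 70 mm high, wall 3 mm, about 0.11 kg. Belongs on the stirrer. Origin: centre of its underside; z up.
- jar: Squat sealed jar, loose: brown glass 52 mm in diameter, with a flat bare aluminium cap 53 mm in diameter from 40 to 58 mm height; 58 mm high in all, about 0.13 kg. Belongs on the balance pan. Origin: centre of its underside; z up.
- cylinder: White plastic measuring cylinder, loose: upright tube 26 mm in diameter (a small pouring lip at the rim reaches 21 mm from the axis) on a hexagonal foot 52 mm across flats (60 mm across corners) and 8 mm thick; 110 mm high in all, about 0.07 kg. Belongs on the cork mat. Origin: centre of its underside; z up.
- mortar: Thick-walled white porcelain mortar (no pestle), open at the top, loose: outer wall upright and 62 mm in diameter from 18 mm height to the rim at 50 mm, narrowing below to a foot 50 mm in diameter; wall 6 mm; about 0.22 kg. Belongs on the rubber mat. Origin: centre of its underside; z up.
- stirrer: Slim magnetic stirrer: white housing 114 x 96 mm, 24 mm high, with a dark round plate 84 mm in diameter on it; the plate's top, the standing place, is 30 mm above the bench. The housing reaches 66 mm to -x (a small black dial there, 28 mm above the bench) and 48 mm to +x and either side of y. Fixed. Origin: at bench height (z = 0) under the centre of the standing place; z up.
- balance: Compact balance: grey housing 116 x 96 mm, 24 mm high, with a square bright steel pan 80 x 84 mm, the standing place, its top 30 mm above the bench (it does not give). The housing reaches 68 mm to -x (display and two keys there) and 48 mm to +x and either side of y. Fixed. Origin: at bench height (z = 0) under the centre of the standing place; z up.
- cork_mat: Square cork mat 95 x 95 mm, 12 mm thick; standing place on its centre, 12 mm above the bench. Fixed. Origin: at bench height (z = 0) under the centre of the standing place; z up.
- rubber_mat: Round black rubber mat 98 mm in diameter, 12 mm thick; standing place on its centre, 12 mm above the bench. Fixed. Origin: at bench height (z = 0) under the centre of the standing place; z up.
- tile: White ceramic tile 100 x 100 mm, 8 mm thick, empty at the start: the free spot for parking, top 8 mm above the bench. It stays empty in the end. Fixed. Origin: at bench height (z = 0) under the centre of the standing place; z up.
- wash_bottle: White wash bottle with a red cap and bent spout, loose, a bystander to leave alone: 60 mm in diameter, 143 mm to the top of the cap, about 183 mm to the top of the spout. Origin: centre of its underside; z up.
Things that resemble listed ones, but are neither listed nor needed, are in the scene too. What is shaped like the stirrer but turquoise is not meant.

How it is judged:
At the end, for the whole second after the job is handed in: The beaker stands on the stirrer, the jar on the balance, the measuring cylinder on the cork mat and the mortar on the rubber mat, each within 12 mm of the centre of its place, resting on it (height within 4 mm), upright within 0.08 rad, released and at rest (horizontal distance between beaker and stirrer below 0.012 m and z of beaker in the frame of stirrer between 0.026 and 0.034 m and angle between each of beaker, jar, cylinder, mortar's own z axis and vertical below 0.08 rad and linear speed of each of beaker, jar, cylinder, mortar below 0.02 m/s and angular speed of each of beaker, jar, cylinder, mortar below 0.2 rad/s and horizontal distance between jar and balance below 0.012 m and z of jar in the frame of balance between 0.026 and 0.034 m and horizontal distance between cylinder and cork_mat below 0.012 m and z of cylinder in the frame of cork_mat between 0.008 and 0.016 m and horizontal distance between mortar and rubber_mat below 0.012 m and z of mortar in the frame of rubber_mat between 0.008 and 0.016 m); the robot touches nothing.
It fails at once if a vessel is tipped by more than 35 degrees (angle between any of beaker, jar, cylinder, mortar's own z axis and vertical above 0.61 rad).
It fails at once if a vessel is dropped or slammed (it moves faster than 0.65 m/s with its foot less than 45 mm above the bench) ((height (world z) of beaker below 0.045 m and linear speed of beaker above 0.65 m/s) or (height (world z) of jar below 0.045 m and linear speed of jar above 0.65 m/s) or (height (world z) of cylinder below 0.045 m and linear speed of cylinder above 0.65 m/s) or (height (world z) of mortar below 0.045 m and linear speed of mortar above 0.65 m/s)).
It fails at once if the wash bottle is shifted by more than 20 mm or tipped (distance of wash_bottle from where it was at the start of the episode above 0.02 m or angle between wash_bottle's own z axis and vertical above 0.3 rad).
It also fails if it takes over 144 s, if anything falls off the work surface, if the arm or the gripper's body presses on something with over 40 N, if the wrist force passes 120 N, or if a joint passes its speed limit or range.

## Working session

There is one attempt and no reset: what is moved stays moved. The work goes in short steps, Python scripts to look and compute and a tool call to move; the robot and the scene stay as the last step left them, time stands still between calls to the robot, and variables do not carry over. Pictures are saved under pics/ and viewed, and the job is handed in when it is done.

Besides the shell and the picture viewer there is one more tool, called after ">>>" by a JSON object that holds its "fn" and its "kwargs", one argument or row to a line. servo_tool: Moves the arm, as the interface text tells. Its arguments: {"type":"object","properties":{"increments":{"type":"array","items":{"type":"object","properties":{"slide":{"type":"array","items":{"type":"number"}},"spin":{"type":"number"}}}},"hand":{"type":"number"},"newtons":{"type":"number"}},"required":["increments"]}

```bash
ls; mkdir -p pics; python3 - <<'E'
from rig import manip, eyes
import cv2
print(manip.get_state(), manip.tcp_to_grasp)
for n in ["scene","top","wrist"]:
    cv2.imwrite(f"pics/{n}0.png",eyes.get_image(n)); print(n,eyes.calibration(n))
E
```

```text
pics
{'clock': 0.0, 'qpos': array([ 1.05001724e+00,  2.76617735e-01,  1.50613369e+00,  1.20365736e-05,
        1.36072766e+00, -1.20970068e-01]), 'qd': array([ 0.00125156,  0.00066212,  0.00102015, -0.00087218,  0.00107646,
        0.00044   ]), 'effort': array([-6.87003539e-04, -4.16774368e+01, -2.45807523e+01, -3.88284468e-05,
        1.07353643e-02, -2.78031371e-05]), 'position': array([0.22353068, 0.52919042, 0.23042654]), 'ee_rot': array([-3.03071096e-04,  1.98576890e-01,  9.80084858e-01, -8.93216710e-04]), 'contact_force': array([ 0.04714368, -0.40169627, -0.70428031]), 'moment': array([0.03314957, 0.04348502, 0.01430215]), 'width': 0.08533751272514044} -0.0187
scene {'fx': 394.68889309564753, 'fy': 394.68889309564753, 'cx': 289.59354564320734, 'cy': 206.96908814531227, 'rvec': array([ 1.94449819,  1.05417257, -0.55786602]), 'tvec': array([-0.35958925, -0.20141633,  1.46193705])}
top {'fx': 456.6768323702098, 'fy': 456.6768323702098, 'cx': 283.9712158064188, 'cy': 204.97477054228733, 'rvec': array([ 2.15626922, -2.22180577,  0.06811723]), 'tvec': array([0.09146183, 0.55420287, 0.9719292 ])}
wrist {'fx': 323.7807046115263, 'fy': 323.7807046115263, 'cx': 277.82651102538466, 'cy': 209.14022517771804, 'hand_eye': array([[-9.94577960e-04, -9.58091147e-01, -2.86461803e-01,
         7.25279287e-02],
       [ 9.99999374e-01, -1.09956136e-03,  2.05621363e-04,
         8.53482984e-05],
       [-5.11986337e-04, -2.86461419e-01,  9.58091641e-01,
        -1.43286983e-01],
       [ 0.00000000e+00,  0.00000000e+00,  0.00000000e+00,
         1.00000000e+00]])}
```

View pics/scene0.png

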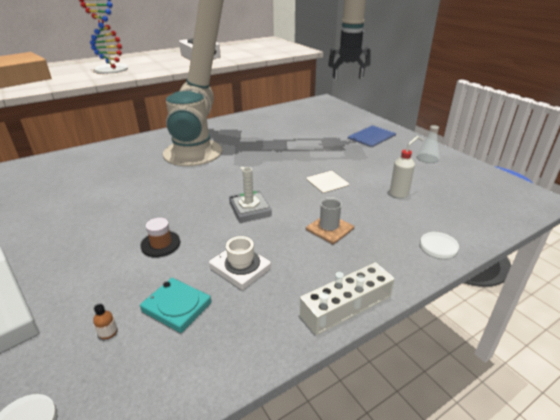

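View pics/top0.png

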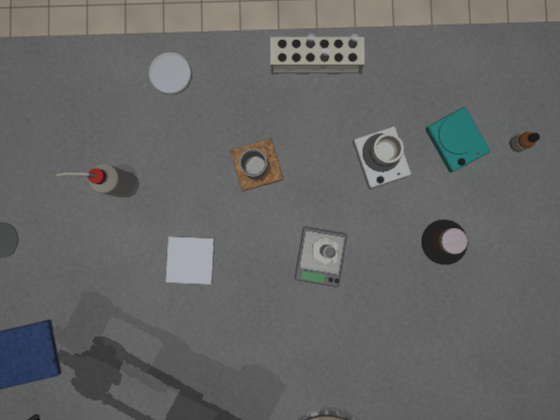

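View pics/wrist0.png

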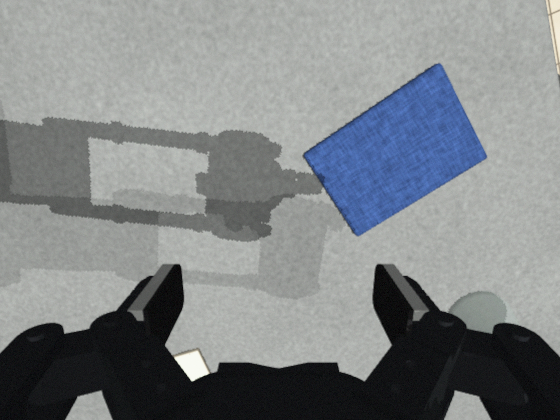

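```bash
cat > h.py <<'E'
import numpy as np, cv2
from rig import manip, eyes
from scipy.spatial.transform import Rotation as R
def rq(q): return R.from_quat([q[1],q[2],q[3],q[0]]).as_matrix()
def ray(name,uv,st=None):
    c=eyes.calibration(name); d=np.array([(uv[0]-c['cx'])/c['fx'],(uv[1]-c['cy'])/c['fy'],1.])
    if name=='wrist':
        T=np.array(c['hand_eye']); W=rq(st['ee_rot']); return W@T[:3,3]+st['position'], W@T[:3,:3]@d
    Rm=cv2.Rodrigues(c['rvec'])[0]; return -Rm.T@c['tvec'], Rm.T@d
def at(name,uv,z,st=None):
    o,d=ray(name,uv,st); return o+d*(z-o[2])/d[2]
def proj(name,P,st=None):
    P=np.atleast_2d(P).astype(float); c=eyes.calibration(name)
    if name=='wrist':
        T=np.array(c['hand_eye']); W=rq(st['ee_rot']); t=(P-st['position'])@W; p=(t-T[:3,3])@T[:3,:3]
    else: p=P@cv2.Rodrigues(c['rvec'])[0].T+c['tvec']
    return np.c_[c['fx']*p[:,0]/p[:,2]+c['cx'],c['fy']*p[:,1]/p[:,2]+c['cy']]
def circ(x,y,z,r,n=60):
    a=np.linspace(0,2*np.pi,n); return np.c_[x+r*np.cos(a),y+r*np.sin(a),0*a+z]
def go(target,yaw=None):
    """required tool-frame shift and spin to target; yaw = world angle of tool y axis"""
    s=manip.get_state(); W=rq(s['ee_rot']); 
    print('pos',s['position'].round(4),'yawY',np.degrees(np.arctan2(W[1,1],W[0,1])).round(2),'w',s['width'].round(4),'F',s['contact_force'].round(1),'t',s['clock'])
    print('slide',(W.T@(np.array(target)-s['position'])).round(4))
E
python3 - <<'E'
import cv2
im=cv2.imread('pics/top0.png')
def crop(n,x,y,w,h,s):
    c=cv2.resize(im[y:y+h,x:x+w],None,fx=s,fy=s,interpolation=cv2.INTER_CUBIC); cv2.imwrite(n,c)
crop('pics/a.png',220,120,80,80,7)
crop('pics/b.png',340,115,80,80,7)
crop('pics/c.png',285,215,80,80,7)
crop('pics/d.png',410,205,80,80,7)
import numpy as np
g=[cv2.imread(f'pics/{k}.png')[:,:] for k in 'abcd']
o=np.vstack([np.hstack(g[:2]),np.hstack(g[2:])]); cv2.imwrite('pics/abcd.png',cv2.resize(o,(600,600)))
E
```

```text
(no output)
```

View pics/abcd.png

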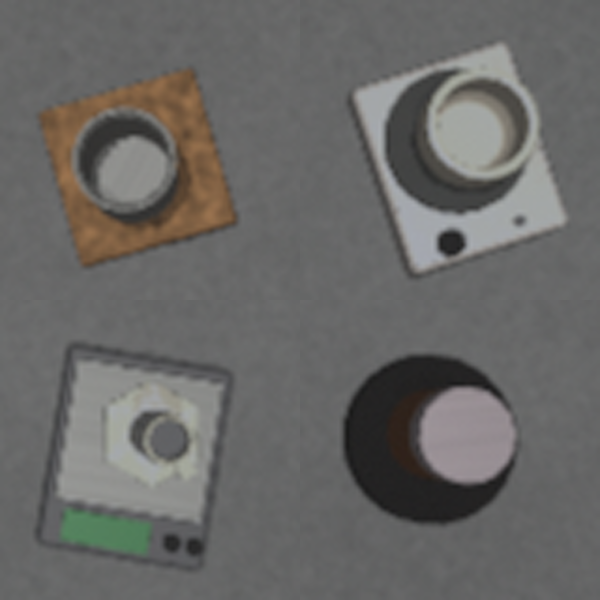

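```bash
cat > m.py <<'E'
from h import *
k=3.75
def f(x,y,ox,oy): return ((x)/k+ox-.5+.5/7,(y)/k+oy-.5+.5/7)
def quad(pts,z,o):
    P=np.array([at('top',f(*p,*o),z) for p in pts]); c=P.mean(0)
    e=[np.linalg.norm(P[i]-P[(i+1)%4]).round(4) for i in range(4)]
    d=P[1]-P[2]  # local +x dir (top-left,top-right,bot-right,bot-left)
    d=(P[0]+P[1]-P[2]-P[3]); a=np.arctan2(d[1],d[0])
    return c,e,a
c,e,a=quad([(41,115),(193,70),(237,221),(84,266)],.012,(220,120)); print('cork',c,e,np.degrees(a))
c,e,a=quad([(351,93),(505,42),(568,220),(413,276)],.024,(340-80,115)); print('stirrer hous',c,e,np.degrees(a)); print(' origin',c[:2]+.009*np.array([np.cos(a),np.sin(a)]))
c,e,a=quad([(70,342),(232,372),(201,571),(38,543)],.024,(285,215-80)); print('bal hous',c,e,np.degrees(a)); print(' origin',c[:2]+.010*np.array([np.cos(a),np.sin(a)]))
c,e,a=quad([(76,359),(217,386),(196,525),(56,497)],.030,(285,215-80)); print('pan',c,e,np.degrees(a))
def cir(l,r,t,b,z,o,n):
    y=at('top',f((l+r)/2,(t+b)/2,*o),z); print(n,y, np.linalg.norm(at('top',f(l,t,*o),z)-at('top',f(r,t,*o),z)).round(4),np.linalg.norm(at('top',f(l,t,*o),z)-at('top',f(l,b,*o),z)).round(4))
cir(72,178,107,216,.082,(220,120),'beaker')
cir(426,538,72,185,.080,(260,115),'mortar')
cir(143,190,413,463,.140,(285,135),'cyl')
cir(417,518,386,486,.070,(330,125),'jarcap')
cir(344,519,354,524,.012,(330,125),'rubber')
im=cv2.imread('pics/top0.png'); hsv=cv2.cvtColor(im,cv2.COLOR_BGR2GRAY)
m=(hsv[220:300,150:230]>150).astype(np.uint8); ys,xs=np.nonzero(m)
r=cv2.minAreaRect(np.c_[xs,ys].astype(np.float32)); print('tile',at('top',(xs.mean()+150,ys.mean()+220),.008),r)
print('bottle base', at('top',(97,176),.143), 'cap')
E
python3 m.py
```

```text
cork [0.64806112 0.13216708 0.012     ] [np.float64(0.0928), np.float64(0.0927), np.float64(0.0929), np.float64(0.0924)] 14.442290978814327
stirrer hous [ 0.65495345 -0.14058937  0.024     ] [np.float64(0.0944), np.float64(0.1096), np.float64(0.0953), np.float64(0.1119)] 16.53665371759627
 origin [ 0.66358119 -0.13802772]
bal hous [ 4.44011208e-01 -1.96705669e-04  2.40000000e-02] [np.float64(0.0941), np.float64(0.1142), np.float64(0.0938), np.float64(0.1156)] -10.986945303372678
 origin [ 0.45382791 -0.00210256]
pan [ 0.45278996 -0.00058545  0.03      ] [np.float64(0.0815), np.float64(0.0793), np.float64(0.0806), np.float64(0.0788)] -10.452847060035051
beaker [0.64090232 0.13552844 0.082     ] 0.0577 0.0597
mortar [ 0.66131879 -0.14136792  0.08      ] 0.0612 0.0622
cyl [ 0.45884562 -0.00729873  0.14      ] 0.0236 0.025
jarcap [ 0.46970551 -0.27014571  0.07      ] 0.055 0.0543
rubber [ 0.46705187 -0.27070434  0.012     ] 0.1014 0.0979
tile [0.44354991 0.28390621 0.008     ] ((39.23065948486328, 40.11740493774414), (44.517330169677734, 44.780128479003906), 3.012787342071533)
bottle base [0.61458175 0.42827276 0.143     ] cap
```

```bash
python3 -c "
from h import *
go([.641,.1355,.20])"
```

```text
Traceback (most recent call last):
  File "h.py", line 23, in go
    print('pos',s['position'].round(4),'yawY',np.degrees(np.arctan2(W[1,1],W[0,1])).round(2),'w',s['width'].round(4),'F',s['contact_force'].round(1),'t',s['clock'])
                                                                                                 ^^^^^^^^^^^^^^^^
AttributeError: 'float' object has no attribute 'round'
```

```bash
sed -i "s/s\['width'\].round(4)/round(float(s['width']),4)/" h.py; python3 -c "
from h import *
go([.641,.1355,.20])"
```

```text
pos [0.2236 0.5293 0.2306] yawY 67.09 w 0.0857 F [-0.5 -0.8 -0. ] t 0.15
slide [-0.5378 -0.2003  0.0308]
```

>>> {"fn": "servo_tool", "kwargs": {
  "increments": [
    {"slide": [-0.0336,-0.0125,0.002]},
    {"slide": [-0.0336,-0.0125,0.002]},
    {"slide": [-0.0336,-0.0125,0.002]},
    {"slide": [-0.0336,-0.0125,0.002]},
    {"slide": [-0.0336,-0.0125,0.002]},
    {"slide": [-0.0336,-0.0125,0.002]},
    {"slide": [-0.0336,-0.0125,0.002]},
    {"slide": [-0.0336,-0.0125,0.002]}
  ],
  "hand": 1
}}

```text
$.increments[0]: bad value
```

>>> {"fn": "servo_tool", "kwargs": {
  "increments": [
    {"slide": [-0.0336,-0.0125,0.002]},
    {"slide": [-0.0336,-0.0125,0.002]},
    {"slide": [-0.0336,-0.0125,0.002]},
    {"slide": [-0.0336,-0.0125,0.002]},
    {"slide": [-0.0336,-0.0125,0.002]},
    {"slide": [-0.0336,-0.0125,0.002]},
    {"slide": [-0.0336,-0.0125,0.002]},
    {"slide": [0,0,0]}
  ]
}}

```text
$.increments[0]: bad value
```

```bash
cat > look.py <<'E'
from h import *
import sys
def look(n,pts=[]):
    s=manip.get_state(); im=eyes.get_image('wrist').copy()
    for P in pts:
        uv=np.round(proj('wrist',P,s)*8).astype(np.int32); cv2.polylines(im,[uv.reshape(-1,1,2)],False,(0,0,255),1,cv2.LINE_AA,3)
    cv2.imwrite(f'pics/{n}.png',im)
E
python3 -c "
from look import *
go([.641,.1355,.20])
look('w1',[circ(.641,.1355,.082,.029),circ(.648,.132,.012,.047)])"
```

```text
pos [0.2236 0.5293 0.2306] yawY 67.09 w 0.0857 F [-0.5 -0.8 -0. ] t 0.15
slide [-0.5378 -0.2003  0.0308]
```

View pics/w1.png

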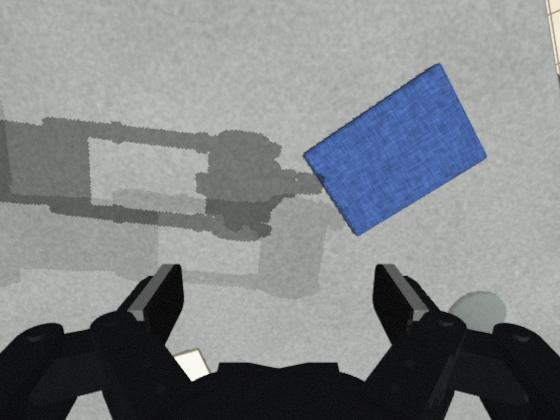

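>>> {"fn": "servo_tool", "kwargs": {
  "increments": [
    {"slide": [-0.0336,-0.0125,0.002],"spin": 0},
    {"slide": [-0.0336,-0.0125,0.002],"spin": 0},
    {"slide": [-0.0336,-0.0125,0.002],"spin": 0},
    {"slide": [-0.0336,-0.0125,0.002],"spin": 0},
    {"slide": [-0.0336,-0.0125,0.002],"spin": 0},
    {"slide": [-0.0336,-0.0125,0.002],"spin": 0},
    {"slide": [-0.0336,-0.0125,0.002],"spin": 0},
    {"slide": [-0.0336,-0.0125,0.002],"spin": 0}
  ],
  "hand": 1
}}

```text
clock: 1.0
position: [0.4333, 0.3317, 0.2151]
ee_rot: [-0.0, 0.199, 0.98, -0.0]
contact_force: [-0.2, -0.1, -0.5]
width: 0.0853
```

>>> {"fn": "servo_tool", "kwargs": {
  "increments": [
    {"slide": [-0.0336,-0.0125,0.002],"spin": 0},
    {"slide": [-0.0336,-0.0125,0.002],"spin": 0},
    {"slide": [-0.0336,-0.0125,0.002],"spin": 0},
    {"slide": [-0.0336,-0.0125,0.002],"spin": 0},
    {"slide": [-0.0336,-0.0125,0.002],"spin": 0},
    {"slide": [-0.0336,-0.0125,0.002],"spin": 0},
    {"slide": [-0.0336,-0.0125,0.002],"spin": 0},
    {"slide": [-0.0336,-0.0125,0],"spin": 0}
  ]
}}

```text
clock: 1.8
position: [0.6418, 0.135, 0.2007]
ee_rot: [-0.001, 0.199, 0.98, -0.0]
contact_force: [0.5, 0.5, -0.2]
width: 0.0852
```

```bash
python3 -c "
from look import *
go([.641,.1355,.20])
look('w1',[circ(.641,.1355,.082,.029),circ(.648,.132,.012,.047)])"
```

```text
pos [0.6418 0.135  0.2007] yawY 67.08 w 0.0852 F [ 0.5  0.5 -0.2] t 1.8
slide [0.001  0.0001 0.0007]
```

View pics/w1.png

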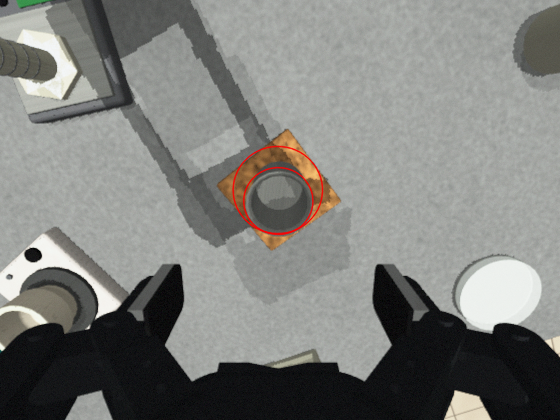

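The picture shows the beaker rim (about 278,200) and the cork mat, both matching their overlays. Descending.

>>> {"fn": "servo_tool", "kwargs": {
  "increments": [
    {"slide": [0.001,0,0.03],"spin": 0},
    {"slide": [0,0,0.03],"spin": 0},
    {"slide": [0,0,0.03],"spin": 0},
    {"slide": [0,0,0.03],"spin": 0},
    {"slide": [0,0,0.025],"spin": 0},
    {"slide": [0,0,0.02],"spin": 0},
    {"slide": [0,0,0.007],"spin": 0},
    {"slide": [0,0,0],"spin": 0}
  ]
}}

```text
clock: 2.65
position: [0.6394, 0.1366, 0.0281]
ee_rot: [-0.001, 0.199, 0.98, -0.0]
contact_force: [0.5, -0.1, 0.5]
width: 0.0853
```

>>> {"fn": "servo_tool", "kwargs": {
  "increments": [
    {"slide": [0,0,0],"spin": 0},
    {"slide": [0,0,0],"spin": 0},
    {"slide": [0,0,0],"spin": 0},
    {"slide": [0,0,0],"spin": 0},
    {"slide": [0,0,0],"spin": 0},
    {"slide": [0,0,0],"spin": 0},
    {"slide": [0,0,0],"spin": 0},
    {"slide": [0,0,0],"spin": 0}
  ],
  "hand": 0.5,
  "newtons": 40
}}

```text
clock: 3.45
position: [0.6412, 0.1363, 0.0312]
ee_rot: [0.001, 0.198, 0.98, 0.0]
contact_force: [-0.5, -1.4, 5.7]
width: 0.0534
```

>>> {"fn": "servo_tool", "kwargs": {
  "increments": [
    {"slide": [0,0,0],"spin": 0},
    {"slide": [0,0,0],"spin": 0},
    {"slide": [0,0,-0.005],"spin": 0},
    {"slide": [0,0,-0.01],"spin": 0},
    {"slide": [0,0,-0.01],"spin": 0},
    {"slide": [0,0,-0.01],"spin": 0},
    {"slide": [0,0,-0.015],"spin": 0},
    {"slide": [0,0,-0.015],"spin": 0}
  ],
  "hand": 0.3
}}

```text
clock: 4.25
position: [0.6403, 0.1367, 0.0954]
ee_rot: [0.0, 0.199, 0.98, 0.0]
contact_force: [0.4, 0.4, -1.2]
width: 0.0535
```

```bash
python3 -c "
from look import *
go([.4435,.2839,.090])
look('w2')"
```

```text
pos [0.6403 0.1367 0.0954] yawY 67.1 w 0.0535 F [ 0.4  0.4 -1.2] t 4.25
slide [0.2386 0.059  0.0054]
```

View pics/w2.png

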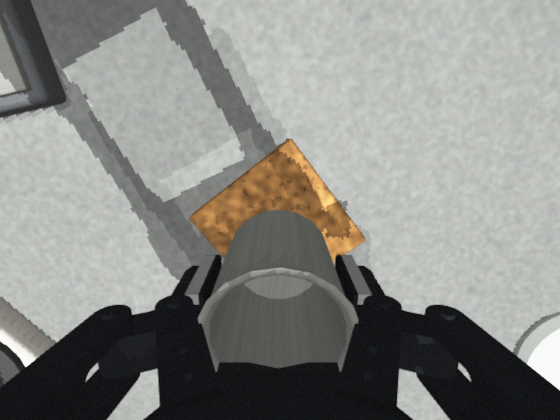

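>>> {"fn": "servo_tool", "kwargs": {
  "increments": [
    {"slide": [0.015,0.004,0],"spin": 0},
    {"slide": [0.035,0.009,0],"spin": 0},
    {"slide": [0.04,0.01,0],"spin": 0},
    {"slide": [0.04,0.01,0],"spin": 0},
    {"slide": [0.04,0.01,0],"spin": 0},
    {"slide": [0.04,0.01,0],"spin": 0},
    {"slide": [0.02,0.004,0],"spin": 0},
    {"slide": [0.008,0.002,0],"spin": 0}
  ]
}}

```text
clock: 5.1
position: [0.44, 0.2844, 0.0937]
ee_rot: [-0.001, 0.197, 0.98, -0.001]
contact_force: [0.0, 0.1, -1.4]
width: 0.0536
```

>>> {"fn": "servo_tool", "kwargs": {
  "increments": [
    {"slide": [0,0,0.01],"spin": 0},
    {"slide": [0,0,0.015],"spin": 0},
    {"slide": [0,0,0.015],"spin": 0},
    {"slide": [0,0,0.01],"spin": 0},
    {"slide": [0,0,0.007],"spin": 0},
    {"slide": [0,0,0.005],"spin": 0},
    {"slide": [0,0,0.002],"spin": 0},
    {"slide": [0,0,0],"spin": 0}
  ]
}}

```text
clock: 5.9
position: [0.4442, 0.2835, 0.0303]
ee_rot: [0.0, 0.199, 0.98, 0.0]
contact_force: [-0.7, 0.3, -0.4]
width: 0.0537
```

>>> {"fn": "servo_tool", "kwargs": {
  "increments": [
    {"slide": [0,0,0.002],"spin": 0},
    {"slide": [0,0,0.001],"spin": 0},
    {"slide": [0,0,0],"spin": 0}
  ]
}}

```text
clock: 6.2
position: [0.444, 0.2837, 0.0275]
ee_rot: [0.0, 0.199, 0.98, 0.0]
contact_force: [-0.3, 0.2, -0.9]
width: 0.0535
```

>>> {"fn": "servo_tool", "kwargs": {
  "increments": [
    {"slide": [0,0,0.0015],"spin": 0},
    {"slide": [0,0,0],"spin": 0}
  ]
}}

```text
clock: 6.4
position: [0.4442, 0.2837, 0.0271]
ee_rot: [0.0, 0.199, 0.98, 0.0]
contact_force: [-1.5, -0.2, 7.8]
width: 0.0536
```

Contact; release and lift.

>>> {"fn": "servo_tool", "kwargs": {
  "increments": [
    {"slide": [0,0,0],"spin": 0},
    {"slide": [0,0,0],"spin": 0},
    {"slide": [0,0,0],"spin": 0},
    {"slide": [0,0,0],"spin": 0},
    {"slide": [0,0,0],"spin": 0},
    {"slide": [0,0,0],"spin": 0},
    {"slide": [0,0,-0.02],"spin": 0},
    {"slide": [0,0,-0.03],"spin": 0}
  ],
  "hand": 1
}}

```text
clock: 7.2
position: [0.4425, 0.2828, 0.0747]
ee_rot: [-0.002, 0.199, 0.98, -0.001]
contact_force: [0.1, 0.2, -0.1]
width: 0.0856
```

>>> {"fn": "servo_tool", "kwargs": {
  "increments": [
    {"slide": [0,0,-0.04],"spin": 0},
    {"slide": [0,0,-0.05],"spin": 0},
    {"slide": [0,0,-0.05],"spin": 0},
    {"slide": [0,0,-0.03],"spin": 0},
    {"slide": [0,0,0],"spin": 0}
  ]
}}

```text
clock: 7.7
position: [0.4466, 0.2848, 0.2512]
ee_rot: [0.004, 0.199, 0.98, 0.003]
contact_force: [1.4, -0.4, -0.2]
width: 0.0853
```

```bash
python3 -c "
from look import *
go([.458,-.005,.25])
P=(.444,.2837)
look('w3',[circ(*P,.078,.029),circ(.4435,.2839,.008,.05)])
im=cv2.imread('pics/top0.png')
def hexa(x,y): return
for p in [(.4588,-.0073,.14,.013),(.4545,-.0030,.14,.013)]:
  pass
k=3.75
from h import at
for l,r,t,b in [(105,198,381,489)]:
  print(at('top',((l+r)/2/k+285,(t+b)/2/k+135),.036))
"
```

```text
pos [0.4466 0.2848 0.2512] yawY 67.1 w 0.0853 F [ 1.4 -0.4 -0.2] t 7.7
slide [-1.233e-01 -2.626e-01 -1.000e-04]
[ 0.45554426 -0.0097129   0.036     ]
```

View pics/w3.png

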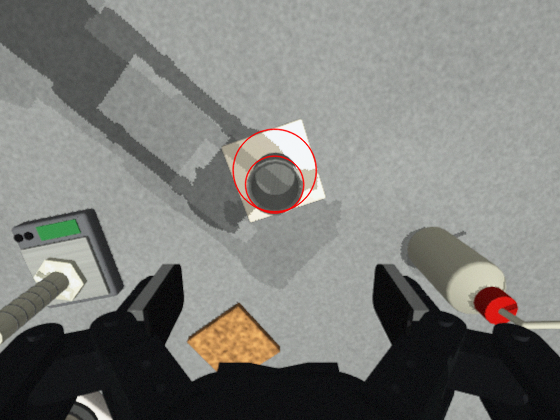

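The beaker stands upright on the tile (about 275,185). Next, the cylinder.

>>> {"fn": "servo_tool", "kwargs": {
  "increments": [
    {"slide": [-0.01,-0.022,0],"spin": 0},
    {"slide": [-0.0187,-0.04,0],"spin": 0},
    {"slide": [-0.0187,-0.04,0],"spin": 0},
    {"slide": [-0.0187,-0.04,0],"spin": 0},
    {"slide": [-0.0187,-0.04,0],"spin": 0},
    {"slide": [-0.0187,-0.04,0],"spin": 0},
    {"slide": [-0.0187,-0.04,0],"spin": 0},
    {"slide": [0,0,0],"spin": 0}
  ]
}}

```text
clock: 8.55
position: [0.4539, -0.0101, 0.244]
ee_rot: [-0.001, 0.202, 0.979, -0.001]
contact_force: [-0.0, 0.7, -0.3]
width: 0.0852
```

```bash
python3 -c "
from look import *
P=(.457,-.008)
go([*P,.25])
look('w4',[circ(*P,.14,.013),circ(*P,.038,.026),circ(.453,-.001,.03,.04)])
"
```

```text
pos [ 0.4539 -0.0101  0.244 ] yawY 66.72 w 0.0852 F [-0.   0.7 -0.3] t 8.55
slide [-0.002   0.0032 -0.0061]
```

View pics/w4.png

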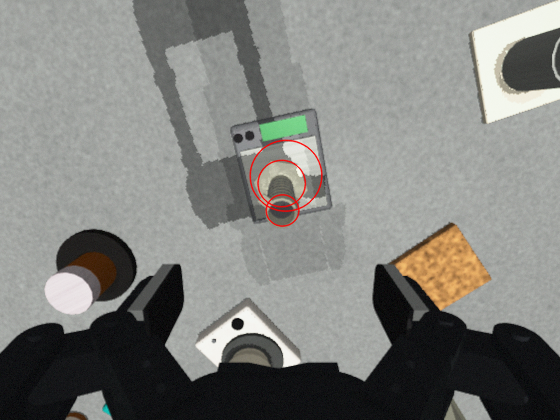

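>>> {"fn": "servo_tool", "kwargs": {
  "increments": [
    {"slide": [-0.001,0.002,0.02],"spin": 0},
    {"slide": [0,0,0.03],"spin": 0},
    {"slide": [0,0,0.03],"spin": 0},
    {"slide": [0,0,0.03],"spin": 0},
    {"slide": [0,0,0.03],"spin": 0},
    {"slide": [0,0,0.01],"spin": 0},
    {"slide": [0,0,0],"spin": 0},
    {"slide": [0,0,0],"spin": 0}
  ]
}}

```text
clock: 9.4
position: [0.4569, -0.0034, 0.0963]
ee_rot: [0.0, 0.198, 0.98, 0.0]
contact_force: [-0.3, 0.4, 1.2]
width: 0.0854
```

```bash
python3 -c "
from look import *
P=(.457,-.008)
go([*P,.083])
look('w5',[circ(*P,.14,.013),circ(*P,.038,.026)])
"
```

```text
pos [ 0.4569 -0.0034  0.0963] yawY 67.14 w 0.0854 F [-0.3  0.4  1.2] t 9.4
slide [-0.0019 -0.0042  0.0133]
```

View pics/w5.png

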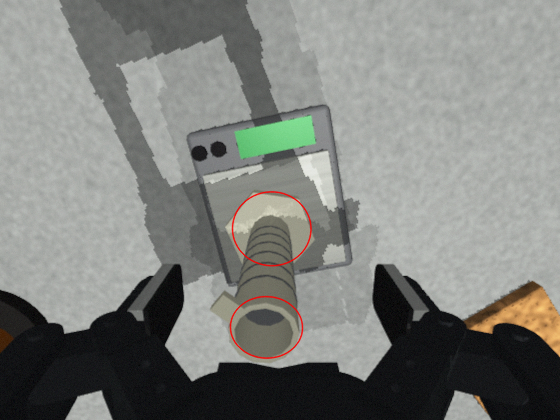

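>>> {"fn": "servo_tool", "kwargs": {
  "increments": [
    {"slide": [-0.002,-0.0045,0.006],"spin": 0},
    {"slide": [0,0,0.006],"spin": 0},
    {"slide": [0,0,0],"spin": 0}
  ]
}}

```text
clock: 9.75
position: [0.4559, -0.0089, 0.0834]
ee_rot: [-0.0, 0.199, 0.98, 0.0]
contact_force: [-0.0, 0.1, -0.1]
width: 0.0854
```

>>> {"fn": "servo_tool", "kwargs": {
  "increments": [
    {"slide": [0,0,0],"spin": 0},
    {"slide": [0,0,0],"spin": 0},
    {"slide": [0,0,0],"spin": 0},
    {"slide": [0,0,0],"spin": 0},
    {"slide": [0,0,0],"spin": 0},
    {"slide": [0,0,0],"spin": 0},
    {"slide": [0,0,0],"spin": 0},
    {"slide": [0,0,0],"spin": 0}
  ],
  "hand": 0.1,
  "newtons": 30
}}

```text
clock: 10.55
position: [0.4565, -0.0088, 0.084]
ee_rot: [0.0, 0.199, 0.98, 0.0]
contact_force: [-0.2, -1.0, 2.6]
width: 0.0248
```

>>> {"fn": "servo_tool", "kwargs": {
  "increments": [
    {"slide": [0,0,0],"spin": 0},
    {"slide": [0,0,0],"spin": 0},
    {"slide": [0,0,0],"spin": 0}
  ]
}}

```text
clock: 10.85
position: [0.4565, -0.0088, 0.084]
ee_rot: [0.0, 0.199, 0.98, 0.0]
contact_force: [0.1, -0.2, 4.5]
width: 0.0251
```

>>> {"fn": "servo_tool", "kwargs": {
  "increments": [
    {"slide": [0,0,-0.005],"spin": 0},
    {"slide": [0,0,-0.01],"spin": 0},
    {"slide": [0,0,-0.02],"spin": 0},
    {"slide": [0,0,-0.02],"spin": 0},
    {"slide": [0,0,-0.01],"spin": 0},
    {"slide": [0,0,0],"spin": 0},
    {"slide": [0,0,0],"spin": 0}
  ]
}}

```text
clock: 11.55
position: [0.456, -0.0087, 0.1485]
ee_rot: [-0.0, 0.199, 0.98, 0.0]
contact_force: [-1.6, -0.3, -0.8]
width: 0.025
```

```bash
python3 -c "
from look import *
s=manip.get_state();p=s['position']
go([.648,.132,p[2]])
look('w6',[circ(p[0],p[1],p[2]-.054+.110,.013),circ(p[0],p[1],p[2]-.054+.008,.026),circ(p[0],p[1],p[2]-.054,.026)])
"
```

```text
pos [ 0.456  -0.0087  0.1485] yawY 67.09 w 0.025 F [-1.6 -0.3 -0.8] t 11.55
slide [-1.221e-01  2.044e-01 -1.000e-04]
```

View pics/w6.png

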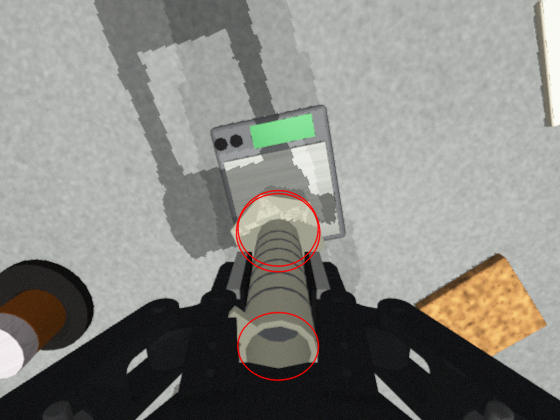

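>>> {"fn": "servo_tool", "kwargs": {
  "increments": [
    {"slide": [-0.008,0.013,0],"spin": 0},
    {"slide": [-0.019,0.032,0],"spin": 0},
    {"slide": [-0.019,0.032,0],"spin": 0},
    {"slide": [-0.019,0.032,0],"spin": 0},
    {"slide": [-0.019,0.032,0],"spin": 0},
    {"slide": [-0.019,0.032,0],"spin": 0},
    {"slide": [-0.014,0.024,0],"spin": 0},
    {"slide": [-0.005,0.0075,0],"spin": 0}
  ]
}}

```text
clock: 12.4
position: [0.6509, 0.1349, 0.147]
ee_rot: [-0.0, 0.198, 0.98, 0.001]
contact_force: [-0.2, 0.1, -0.6]
width: 0.0247
```

>>> {"fn": "servo_tool", "kwargs": {
  "increments": [
    {"slide": [0,0,0],"spin": 0},
    {"slide": [0,0,0.01],"spin": 0},
    {"slide": [0,0,0.02],"spin": 0},
    {"slide": [0,0,0.02],"spin": 0},
    {"slide": [0,0,0.01],"spin": 0},
    {"slide": [0,0,0],"spin": 0},
    {"slide": [0,0,0],"spin": 0}
  ]
}}

```text
clock: 13.1
position: [0.6482, 0.1317, 0.0892]
ee_rot: [0.0, 0.199, 0.98, 0.0]
contact_force: [0.8, -0.6, -0.8]
width: 0.0251
```

```bash
python3 -c "
from look import *
s=manip.get_state();p=s['position']
go([.648,.132,p[2]])
look('w7',[circ(p[0],p[1],p[2]-.054,.026),circ(.648,.132,.012,.0475)])
"
```

```text
pos [0.6482 0.1317 0.0892] yawY 67.06 w 0.0251 F [ 0.8 -0.6 -0.8] t 13.1
slide [ 0.0003  0.0002 -0.    ]
```

View pics/w7.png

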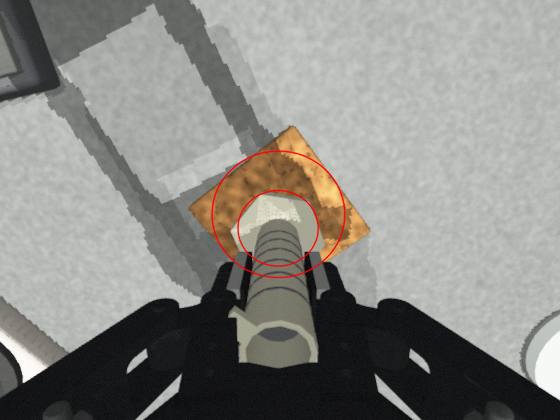

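>>> {"fn": "servo_tool", "kwargs": {
  "increments": [
    {"slide": [0,0,0.01],"spin": 0},
    {"slide": [0,0,0.007],"spin": 0},
    {"slide": [0,0,0.003],"spin": 0},
    {"slide": [0,0,0.001],"spin": 0},
    {"slide": [0,0,0.001],"spin": 0},
    {"slide": [0,0,0],"spin": 0}
  ]
}}

```text
clock: 13.75
position: [0.6484, 0.1321, 0.0668]
ee_rot: [0.0, 0.199, 0.98, 0.0]
contact_force: [0.2, 0.5, -0.4]
width: 0.0247
```

>>> {"fn": "servo_tool", "kwargs": {
  "increments": [
    {"slide": [0,0,0.001],"spin": 0},
    {"slide": [0,0,0],"spin": 0}
  ]
}}

```text
clock: 13.95
position: [0.6487, 0.1321, 0.0661]
ee_rot: [0.0, 0.199, 0.98, 0.0]
contact_force: [0.2, 0.1, 0.9]
width: 0.0246
```

>>> {"fn": "servo_tool", "kwargs": {
  "increments": [
    {"slide": [0,0,0.001],"spin": 0},
    {"slide": [0,0,0],"spin": 0}
  ]
}}

```text
clock: 14.15
position: [0.6487, 0.1321, 0.0661]
ee_rot: [0.001, 0.199, 0.98, 0.0]
contact_force: [-0.8, 0.1, 4.9]
width: 0.0251
```

>>> {"fn": "servo_tool", "kwargs": {
  "increments": [
    {"slide": [0,0,0],"spin": 0},
    {"slide": [0,0,0],"spin": 0},
    {"slide": [0,0,0],"spin": 0},
    {"slide": [0,0,0],"spin": 0},
    {"slide": [0,0,0],"spin": 0},
    {"slide": [0,0,0],"spin": 0},
    {"slide": [0,0,0],"spin": 0},
    {"slide": [0,0,0],"spin": 0}
  ],
  "hand": 1
}}

```text
clock: 14.95
position: [0.6483, 0.1321, 0.0648]
ee_rot: [0.0, 0.199, 0.98, 0.0]
contact_force: [0.4, 0.6, -0.3]
width: 0.0855
```

>>> {"fn": "servo_tool", "kwargs": {
  "increments": [
    {"slide": [0,0,-0.01],"spin": 0},
    {"slide": [0,0,-0.03],"spin": 0},
    {"slide": [0,0,-0.04],"spin": 0},
    {"slide": [0,0,-0.04],"spin": 0},
    {"slide": [0,0,-0.03],"spin": 0},
    {"slide": [0,0,-0.01],"spin": 0},
    {"slide": [0,0,0],"spin": 0}
  ]
}}

```text
clock: 15.65
position: [0.6491, 0.1322, 0.2268]
ee_rot: [0.002, 0.199, 0.98, 0.001]
contact_force: [0.0, 0.0, 0.2]
width: 0.0857
```

```bash
python3 -c "
from look import *
go([.4697,-.2701,.19])
look('w8',[circ(.648,.132,.012,.026),circ(.648,.132,.122,.013),circ(.648,.132,.012,.0475)])
"
```

```text
pos [0.6491 0.1322 0.2268] yawY 67.1 w 0.0857 F [0.  0.  0.2] t 15.65
slide [ 0.0088 -0.4405  0.0359]
```

View pics/w8.png

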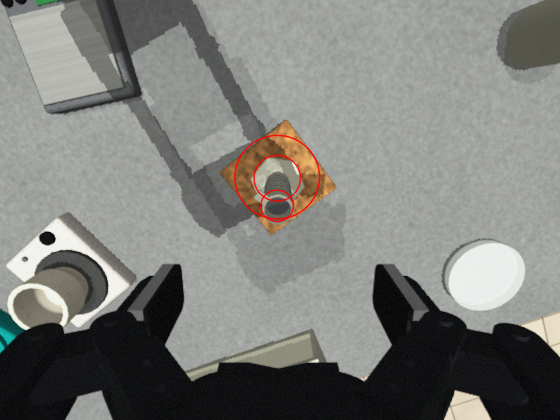

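The cylinder stands centred on the cork (rim about 277,207, mat about 278,177). Next, the jar.

>>> {"fn": "servo_tool", "kwargs": {
  "increments": [
    {"slide": [0,-0.02,0],"spin": 0},
    {"slide": [0.001,-0.04,0],"spin": 0},
    {"slide": [0.001,-0.04,0],"spin": 0},
    {"slide": [0.001,-0.04,0],"spin": 0},
    {"slide": [0.001,-0.04,0],"spin": 0},
    {"slide": [0.001,-0.04,0],"spin": 0},
    {"slide": [0.001,-0.04,0],"spin": 0},
    {"slide": [0.001,-0.04,0],"spin": 0}
  ]
}}

```text
clock: 16.5
position: [0.5222, -0.1431, 0.2225]
ee_rot: [-0.002, 0.199, 0.98, 0.0]
contact_force: [0.7, -0.6, -0.1]
width: 0.0855
```

>>> {"fn": "servo_tool", "kwargs": {
  "increments": [
    {"slide": [0,-0.04,0.01],"spin": 0},
    {"slide": [0.001,-0.04,0.01],"spin": 0},
    {"slide": [0,-0.04,0.01],"spin": 0},
    {"slide": [0.001,-0.02,0],"spin": 0},
    {"slide": [0,0,0],"spin": 0},
    {"slide": [0,0,0],"spin": 0},
    {"slide": [0,0,0],"spin": 0}
  ]
}}

```text
clock: 17.2
position: [0.4685, -0.2687, 0.1941]
ee_rot: [-0.001, 0.198, 0.98, 0.001]
contact_force: [-0.6, -0.4, 0.7]
width: 0.0854
```

```bash
python3 -c "
from look import *
P=(.4697,-.2701)
go([*P,.19])
look('w9',[circ(*P,.07,.0265),circ(.467,-.2707,.012,.049)])
"
```

```text
pos [ 0.4685 -0.2687  0.1941] yawY 67.12 w 0.0854 F [-0.6 -0.4  0.7] t 17.2
slide [-0.0017 -0.0009  0.0041]
```

View pics/w9.png

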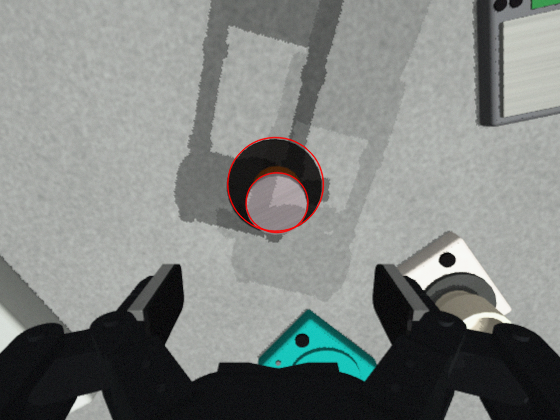

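>>> {"fn": "servo_tool", "kwargs": {
  "increments": [
    {"slide": [-0.001,-0.001,0.02],"spin": 0},
    {"slide": [-0.001,0,0.03],"spin": 0},
    {"slide": [0,0,0.03],"spin": 0},
    {"slide": [0,0,0.03],"spin": 0},
    {"slide": [0,0,0.025],"spin": 0},
    {"slide": [0,0,0.015],"spin": 0},
    {"slide": [0,0,0.006],"spin": 0},
    {"slide": [0,0,0],"spin": 0}
  ]
}}

```text
clock: 18.05
position: [0.4703, -0.2703, 0.0382]
ee_rot: [-0.001, 0.198, 0.98, 0.0]
contact_force: [0.9, -0.2, -0.1]
width: 0.0853
```

>>> {"fn": "servo_tool", "kwargs": {
  "increments": [
    {"slide": [0,0,0],"spin": 0},
    {"slide": [0,0,0],"spin": 0},
    {"slide": [0,0,0],"spin": 0},
    {"slide": [0,0,0],"spin": 0},
    {"slide": [0,0,0],"spin": 0},
    {"slide": [0,0,0],"spin": 0},
    {"slide": [0,0,0],"spin": 0},
    {"slide": [0,0,0],"spin": 0}
  ],
  "hand": 0.3,
  "newtons": 45
}}

```text
clock: 18.85
position: [0.4711, -0.2718, 0.0401]
ee_rot: [0.001, 0.199, 0.98, -0.0]
contact_force: [-0.5, 1.3, 5.3]
width: 0.0516
```

>>> {"fn": "servo_tool", "kwargs": {
  "increments": [
    {"slide": [0,0,0],"spin": 0},
    {"slide": [0,0,0],"spin": 0}
  ]
}}

```text
clock: 19.05
position: [0.4711, -0.2718, 0.0402]
ee_rot: [0.001, 0.199, 0.98, -0.0]
contact_force: [-0.5, 2.2, 5.4]
width: 0.0515
```

>>> {"fn": "servo_tool", "kwargs": {
  "increments": [
    {"slide": [0,0,-0.005],"spin": 0},
    {"slide": [0,0,-0.01],"spin": 0},
    {"slide": [0,0,-0.015],"spin": 0},
    {"slide": [0,0,-0.02],"spin": 0},
    {"slide": [0,0,-0.02],"spin": 0},
    {"slide": [0,0,-0.01],"spin": 0},
    {"slide": [0,0,0],"spin": 0},
    {"slide": [0,0,0],"spin": 0}
  ]
}}

```text
clock: 19.85
position: [0.4699, -0.2712, 0.1185]
ee_rot: [-0.0, 0.199, 0.98, 0.0]
contact_force: [-0.7, -0.5, -2.7]
width: 0.0515
```

```bash
python3 -c "
from look import *
s=manip.get_state();p=s['position']
go([.453,-.001,p[2]])
look('w10',[circ(p[0],p[1],p[2]-.026,.026),circ(p[0],p[1],p[2]-.026+.058,.0265)])
"
```

```text
pos [ 0.4699 -0.2712  0.1185] yawY 67.09 w 0.0515 F [-0.7 -0.5 -2.7] t 19.85
slide [1.207e-01 2.423e-01 1.000e-04]
```

View pics/w10.png

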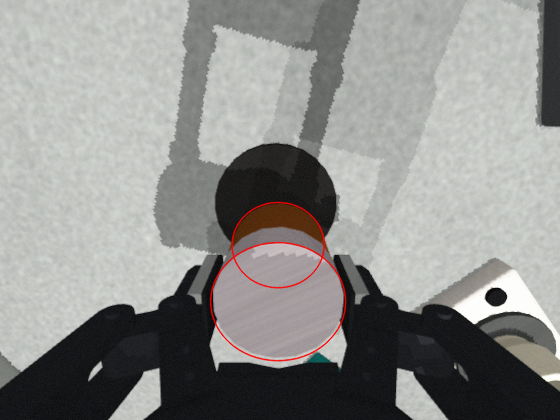

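>>> {"fn": "servo_tool", "kwargs": {
  "increments": [
    {"slide": [0.01,0.02,0],"spin": 0},
    {"slide": [0.018,0.036,0],"spin": 0},
    {"slide": [0.018,0.036,0],"spin": 0},
    {"slide": [0.018,0.036,0],"spin": 0},
    {"slide": [0.018,0.036,0],"spin": 0},
    {"slide": [0.018,0.036,0],"spin": 0},
    {"slide": [0.014,0.028,0],"spin": 0},
    {"slide": [0.007,0.014,0],"spin": 0}
  ]
}}

```text
clock: 20.7
position: [0.4513, 0.0012, 0.1177]
ee_rot: [-0.002, 0.198, 0.98, 0.0]
contact_force: [0.3, 0.2, -2.1]
width: 0.0518
```

>>> {"fn": "servo_tool", "kwargs": {
  "increments": [
    {"slide": [0,0,0],"spin": 0},
    {"slide": [0,0,0.01],"spin": 0},
    {"slide": [0,0,0.015],"spin": 0},
    {"slide": [0,0,0.01],"spin": 0},
    {"slide": [0,0,0],"spin": 0},
    {"slide": [0,0,0],"spin": 0}
  ]
}}

```text
clock: 21.3
position: [0.4529, -0.002, 0.0833]
ee_rot: [-0.0, 0.199, 0.98, -0.0]
contact_force: [0.5, -0.6, -1.3]
width: 0.0517
```

```bash
python3 -c "
from look import *
s=manip.get_state();p=s['position']
go([.453,-.001,.058])
c=np.array([.453,-.001]);a=np.radians(-10.7);u=np.array([np.cos(a),np.sin(a)]);v=np.array([-u[1],u[0]])
q=np.array([[*(c+i*.04*u+j*.042*v),.03] for i,j in [(1,1),(1,-1),(-1,-1),(-1,1),(1,1)]])
look('w11',[circ(p[0],p[1],p[2]-.028,.026),q])
"
```

```text
pos [ 0.4529 -0.002   0.0833] yawY 67.03 w 0.0517 F [ 0.5 -0.6 -1.3] t 21.3
slide [0.0003 0.0009 0.0253]
```

View pics/w11.png

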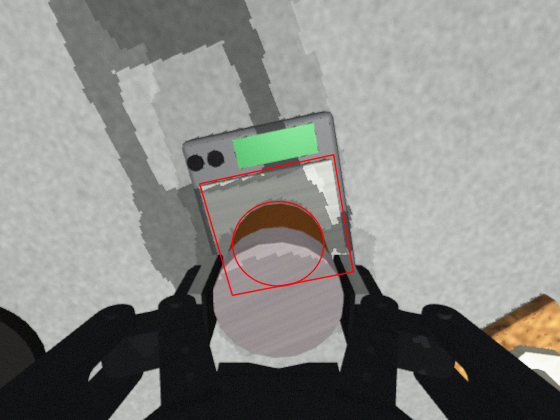

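The pan outline fits and the jar is over its centre. Lowering.

>>> {"fn": "servo_tool", "kwargs": {
  "increments": [
    {"slide": [0,0,0.01],"spin": 0},
    {"slide": [0,0,0.007],"spin": 0},
    {"slide": [0,0,0.004],"spin": 0},
    {"slide": [0,0,0.002],"spin": 0},
    {"slide": [0,0,0.001],"spin": 0},
    {"slide": [0,0,0],"spin": 0}
  ]
}}

```text
clock: 21.95
position: [0.453, -0.0013, 0.0597]
ee_rot: [-0.0, 0.199, 0.98, 0.0]
contact_force: [0.1, 0.9, -1.9]
width: 0.0514
```

>>> {"fn": "servo_tool", "kwargs": {
  "increments": [
    {"slide": [0,0,0.001],"spin": 0},
    {"slide": [0,0,0],"spin": 0}
  ]
}}

```text
clock: 22.15
position: [0.4531, -0.0014, 0.0589]
ee_rot: [0.0, 0.199, 0.98, 0.0]
contact_force: [0.1, 0.2, -1.2]
width: 0.0515
```

>>> {"fn": "servo_tool", "kwargs": {
  "increments": [
    {"slide": [0,0,0.001],"spin": 0},
    {"slide": [0,0,0],"spin": 0}
  ]
}}

```text
clock: 22.35
position: [0.4532, -0.0014, 0.0582]
ee_rot: [0.0, 0.199, 0.98, 0.0]
contact_force: [-0.4, -0.2, 2.4]
width: 0.0517
```

>>> {"fn": "servo_tool", "kwargs": {
  "increments": [
    {"slide": [0,0,0],"spin": 0},
    {"slide": [0,0,0],"spin": 0},
    {"slide": [0,0,0],"spin": 0},
    {"slide": [0,0,0],"spin": 0},
    {"slide": [0,0,0],"spin": 0},
    {"slide": [0,0,0],"spin": 0},
    {"slide": [0,0,-0.01],"spin": 0},
    {"slide": [0,0,-0.02],"spin": 0}
  ],
  "hand": 1
}}

```text
clock: 23.15
position: [0.4518, -0.0012, 0.0875]
ee_rot: [-0.002, 0.199, 0.98, -0.0]
contact_force: [-0.3, -0.4, 1.0]
width: 0.0852
```

>>> {"fn": "servo_tool", "kwargs": {
  "increments": [
    {"slide": [0,0,-0.04],"spin": 0},
    {"slide": [0,0,-0.04],"spin": 0},
    {"slide": [0,0,-0.03],"spin": 0},
    {"slide": [0,0,-0.01],"spin": 0},
    {"slide": [0,0,0],"spin": 0}
  ]
}}

```text
clock: 23.65
position: [0.4539, -0.0015, 0.2095]
ee_rot: [0.002, 0.199, 0.98, 0.0]
contact_force: [0.3, 0.9, -0.3]
width: 0.0855
```

```bash
python3 -c "
from look import *
go([.6613,-.1414,.2])
P=(.453,-.001)
look('w12',[circ(*P,.088,.0265),circ(*P,.03,.04)])
"
```

```text
pos [ 0.4539 -0.0015  0.2095] yawY 67.1 w 0.0855 F [ 0.3  0.9 -0.3] t 23.65
slide [-0.2455 -0.0481  0.0104]
```

View pics/w12.png

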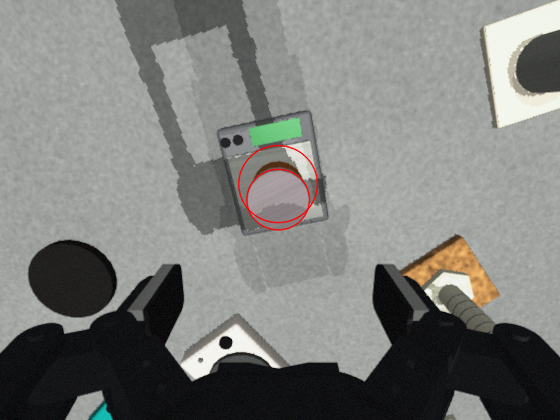

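The jar is centred on the pan (cap about 278,198). Next, the mortar.

>>> {"fn": "servo_tool", "kwargs": {
  "increments": [
    {"slide": [-0.02,-0.004,0],"spin": 0},
    {"slide": [-0.04,-0.008,0],"spin": 0},
    {"slide": [-0.04,-0.008,0],"spin": 0},
    {"slide": [-0.04,-0.008,0],"spin": 0},
    {"slide": [-0.04,-0.008,0.005],"spin": 0},
    {"slide": [-0.04,-0.008,0.005],"spin": 0},
    {"slide": [-0.025,-0.004,0],"spin": 0},
    {"slide": [0,0,0],"spin": 0}
  ]
}}

```text
clock: 24.5
position: [0.6614, -0.143, 0.1934]
ee_rot: [-0.002, 0.199, 0.98, -0.0]
contact_force: [-0.6, 0.2, 0.1]
width: 0.0852
```

>>> {"fn": "servo_tool", "kwargs": {
  "increments": [
    {"slide": [0,0,0],"spin": 0},
    {"slide": [0,0,0],"spin": 0}
  ]
}}

```text
clock: 24.7
position: [0.6585, -0.1401, 0.1964]
ee_rot: [-0.002, 0.198, 0.98, 0.0]
contact_force: [-0.2, -0.0, -0.4]
width: 0.0854
```

```bash
python3 -c "
from look import *
P=(.6613,-.1414)
go([*P,.2])
look('w13',[circ(*P,.08,.031),circ(.6636,-.138,.03,.042)])
"
```

```text
pos [ 0.6585 -0.1401  0.1964] yawY 67.11 w 0.0854 F [-0.2 -0.  -0.4] t 24.7
slide [-0.0031 -0.0001 -0.0036]
```

View pics/w13.png

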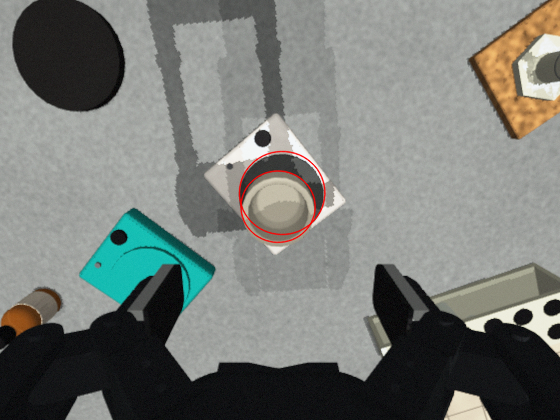

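```bash
python3 -c "
import cv2
im=cv2.imread('pics/w13.png')[100:265,190:370]; cv2.imwrite('pics/z.png',cv2.resize(im,None,fx=3.5,fy=3.5,interpolation=cv2.INTER_CUBIC))"
```

```text
(no output)
```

View pics/z.png

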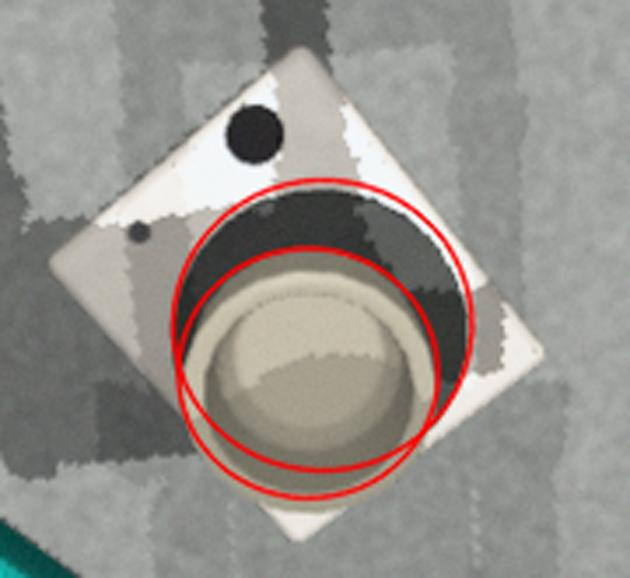

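>>> {"fn": "servo_tool", "kwargs": {
  "increments": [
    {"slide": [-0.003,0,0.01],"spin": 0},
    {"slide": [0,0,0.02],"spin": 0},
    {"slide": [0,0,0.02],"spin": 0},
    {"slide": [0,0,0],"spin": 0},
    {"slide": [0,0,0],"spin": 0},
    {"slide": [0,0,0],"spin": 0}
  ]
}}

```text
clock: 25.35
position: [0.6634, -0.1422, 0.1491]
ee_rot: [0.001, 0.198, 0.98, -0.0]
contact_force: [-1.1, 0.4, 0.1]
width: 0.0859
```

```bash
python3 -c "
from look import *
P=(.6613,-.1414)
go([*P,.049])
look('w14',[circ(*P,.08,.031),circ(.665,-.143,.08,.031),circ(.6636,-.138,.03,.042)])
im=cv2.imread('pics/w14.png')[100:320,150:410]; cv2.imwrite('pics/z.png',cv2.resize(im,None,fx=2.7,fy=2.7,interpolation=cv2.INTER_CUBIC))"
```

```text
pos [ 0.6634 -0.1422  0.1491] yawY 67.1 w 0.0859 F [-1.1  0.4  0.1] t 25.35
slide [ 2.400e-03 -1.000e-04  1.001e-01]
```

View pics/z.png

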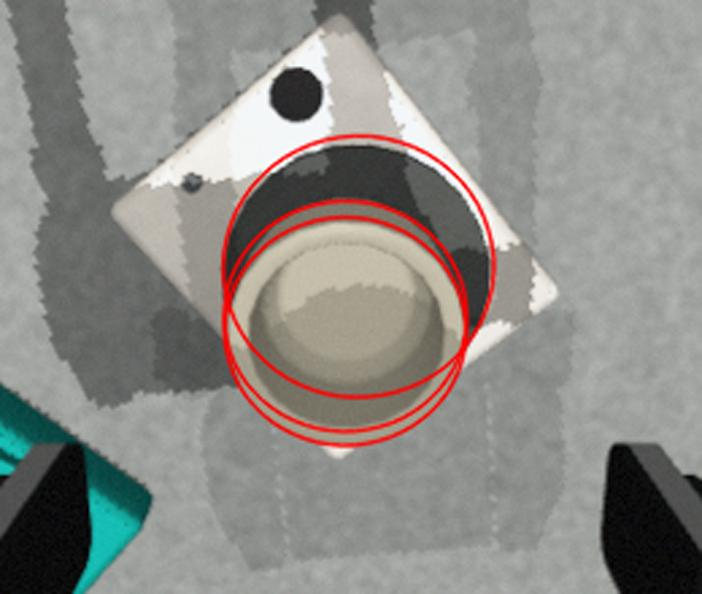

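```bash
python3 -c "
from look import *
im=cv2.imread('pics/top0.png'); im=cv2.resize(im[110:200,335:425],None,fx=7,fy=7,interpolation=cv2.INTER_CUBIC)
for P,c in [(circ(.6613,-.1414,.08,.031),(0,0,255)),(circ(.665,-.143,.08,.031),(0,255,0)),(circ(.6636,-.138,.03,.042),(0,0,255)),(circ(.6653,-.1387,.03,.042),(0,255,0))]:
  uv=(proj('top',P)-[335,110]+.5)*7-.5
  cv2.polylines(im,[np.round(uv).astype(np.int32).reshape(-1,1,2)],False,c,1,cv2.LINE_AA)
cv2.imwrite('pics/z2.png',im[:590])"
```

```text
(no output)
```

View pics/z2.png

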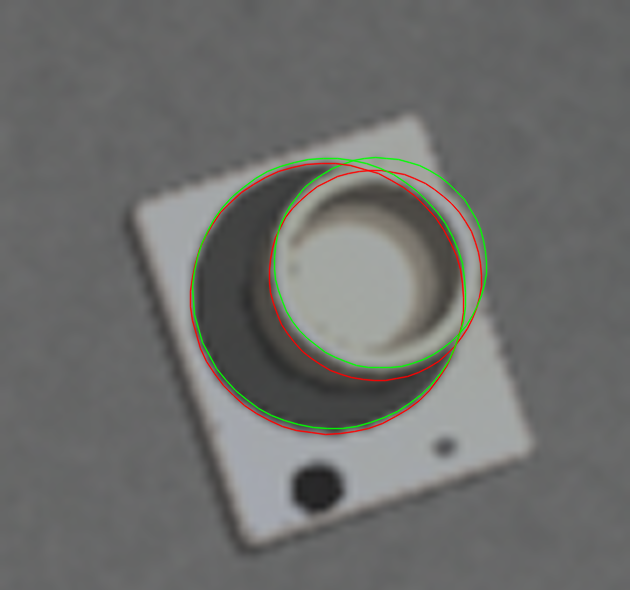

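>>> {"fn": "servo_tool", "kwargs": {
  "increments": [
    {"slide": [0,0,0.02],"spin": 0},
    {"slide": [0,0,0.025],"spin": 0},
    {"slide": [0,0,0.025],"spin": 0},
    {"slide": [0,0,0.02],"spin": 0},
    {"slide": [0,0,0.012],"spin": 0},
    {"slide": [0,0,0.005],"spin": 0},
    {"slide": [0,0,0],"spin": 0},
    {"slide": [0,0,0],"spin": 0}
  ]
}}

```text
clock: 26.2
position: [0.6637, -0.1424, 0.042]
ee_rot: [0.001, 0.199, 0.98, -0.0]
contact_force: [0.5, 0.3, 0.4]
width: 0.0856
```

```bash
python3 -c "
from look import *
P=(.6640,-.143)
go([*P,.042])
look('w15',[circ(*P,.08,.031)])"
```

```text
pos [ 0.6637 -0.1424  0.042 ] yawY 67.09 w 0.0856 F [0.5 0.3 0.4] t 26.2
slide [-0.0005 -0.0004 -0.    ]
```

View pics/w15.png

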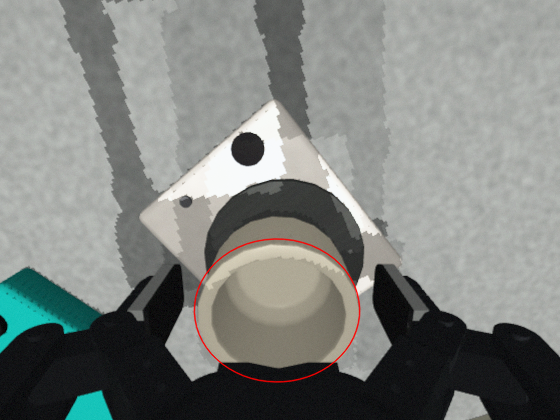

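>>> {"fn": "servo_tool", "kwargs": {
  "increments": [
    {"slide": [-0.001,0,0],"spin": 0},
    {"slide": [0,0,0],"spin": 0},
    {"slide": [0,0,0],"spin": 0},
    {"slide": [0,0,0],"spin": 0},
    {"slide": [0,0,0],"spin": 0},
    {"slide": [0,0,0],"spin": 0},
    {"slide": [0,0,0],"spin": 0},
    {"slide": [0,0,0],"spin": 0}
  ],
  "hand": 0.4,
  "newtons": 60
}}

```text
clock: 27.05
position: [0.6647, -0.1427, 0.0423]
ee_rot: [0.001, 0.199, 0.98, -0.0]
contact_force: [-0.2, 0.4, 5.2]
width: 0.0616
```

>>> {"fn": "servo_tool", "kwargs": {
  "increments": [
    {"slide": [0,0,0],"spin": 0},
    {"slide": [0,0,0],"spin": 0}
  ]
}}

```text
clock: 27.25
position: [0.6647, -0.1427, 0.0423]
ee_rot: [0.001, 0.199, 0.98, -0.0]
contact_force: [0.3, 0.8, 6.0]
width: 0.0617
```

>>> {"fn": "servo_tool", "kwargs": {
  "increments": [
    {"slide": [0,0,-0.005],"spin": 0},
    {"slide": [0,0,-0.01],"spin": 0},
    {"slide": [0,0,-0.015],"spin": 0},
    {"slide": [0,0,-0.02],"spin": 0},
    {"slide": [0,0,-0.02],"spin": 0},
    {"slide": [0,0,-0.01],"spin": 0},
    {"slide": [0,0,0],"spin": 0},
    {"slide": [0,0,0],"spin": 0}
  ]
}}

```text
clock: 28.05
position: [0.6631, -0.1423, 0.1202]
ee_rot: [-0.001, 0.199, 0.98, 0.0]
contact_force: [0.5, -0.9, -1.4]
width: 0.0612
```

```bash
python3 -c "
from look import *
s=manip.get_state();p=s['position']
go([.467,-.2707,p[2]])
z=p[2]-.0145
look('w16',[circ(p[0],p[1],z,.025),circ(p[0],p[1],z+.05,.031),circ(p[0],p[1],z+.018,.031),circ(.6636,-.138,.03,.042)])"
```

```text
pos [ 0.6631 -0.1423  0.1202] yawY 67.09 w 0.0612 F [ 0.5 -0.9 -1.4] t 28.05
slide [ 0.1307 -0.1946  0.0002]
```

View pics/w16.png

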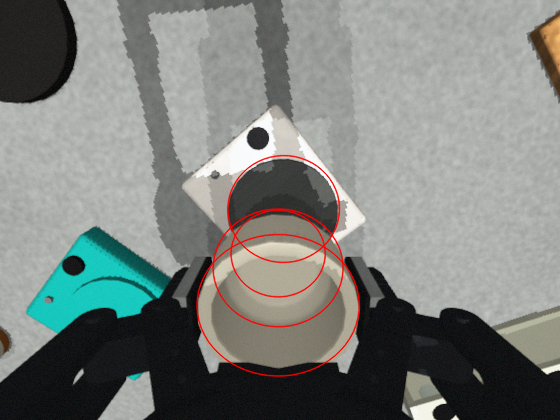

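>>> {"fn": "servo_tool", "kwargs": {
  "increments": [
    {"slide": [0.01,-0.014,0],"spin": 0},
    {"slide": [0.02,-0.03,0],"spin": 0},
    {"slide": [0.02,-0.03,0],"spin": 0},
    {"slide": [0.02,-0.03,0],"spin": 0},
    {"slide": [0.02,-0.03,0],"spin": 0},
    {"slide": [0.02,-0.03,0],"spin": 0},
    {"slide": [0.015,-0.02,0],"spin": 0},
    {"slide": [0.007,-0.0105,0],"spin": 0}
  ]
}}

```text
clock: 28.9
position: [0.4637, -0.2705, 0.1197]
ee_rot: [-0.002, 0.199, 0.98, 0.001]
contact_force: [0.6, -0.8, -2.6]
width: 0.0611
```

>>> {"fn": "servo_tool", "kwargs": {
  "increments": [
    {"slide": [0,0,0],"spin": 0},
    {"slide": [0,0,0.01],"spin": 0},
    {"slide": [0,0,0.02],"spin": 0},
    {"slide": [0,0,0.02],"spin": 0},
    {"slide": [0,0,0.015],"spin": 0},
    {"slide": [0,0,0.005],"spin": 0},
    {"slide": [0,0,0],"spin": 0},
    {"slide": [0,0,0],"spin": 0}
  ]
}}

```text
clock: 29.7
position: [0.4674, -0.2702, 0.051]
ee_rot: [0.0, 0.198, 0.98, -0.0]
contact_force: [-0.6, 0.1, -2.3]
width: 0.0616
```

```bash
python3 -c "
from look import *
s=manip.get_state();p=s['position']
go([.467,-.2707,.0243])
z=p[2]-.0123
look('w17',[circ(.467,-.2707,z,.025),circ(.467,-.2707,z+.05,.031),circ(.467,-.2707,.012,.049)])"
```

```text
pos [ 0.4674 -0.2702  0.051 ] yawY 67.13 w 0.0616 F [-0.6  0.1 -2.3] t 29.7
slide [ 0.0002 -0.0006  0.0267]
```

View pics/w17.png

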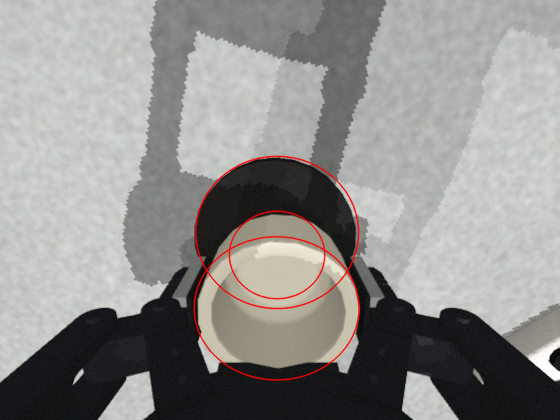

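Within 2 mm. Lowering.

>>> {"fn": "servo_tool", "kwargs": {
  "increments": [
    {"slide": [0.0015,0,0.008],"spin": 0},
    {"slide": [0,0,0.008],"spin": 0},
    {"slide": [0,0,0.005],"spin": 0},
    {"slide": [0,0,0.002],"spin": 0},
    {"slide": [0,0,0.001],"spin": 0},
    {"slide": [0,0,0.001],"spin": 0},
    {"slide": [0,0,0],"spin": 0}
  ]
}}

```text
clock: 30.45
position: [0.4651, -0.2698, 0.0258]
ee_rot: [0.0, 0.199, 0.98, 0.0]
contact_force: [0.3, 0.0, -2.5]
width: 0.0614
```

>>> {"fn": "servo_tool", "kwargs": {
  "increments": [
    {"slide": [0,0,0.001],"spin": 0},
    {"slide": [0,0,0],"spin": 0}
  ]
}}

```text
clock: 30.65
position: [0.465, -0.2698, 0.0248]
ee_rot: [0.0, 0.199, 0.98, 0.0]
contact_force: [0.2, 0.4, -2.0]
width: 0.061
```

>>> {"fn": "servo_tool", "kwargs": {
  "increments": [
    {"slide": [0,0,0.001],"spin": 0},
    {"slide": [0,0,0],"spin": 0}
  ]
}}

```text
clock: 30.85
position: [0.4651, -0.2698, 0.0243]
ee_rot: [0.0, 0.199, 0.98, -0.0]
contact_force: [-1.7, -0.6, 3.0]
width: 0.0611
```

>>> {"fn": "servo_tool", "kwargs": {
  "increments": [
    {"slide": [0,0,0],"spin": 0},
    {"slide": [0,0,0],"spin": 0},
    {"slide": [0,0,0],"spin": 0},
    {"slide": [0,0,0],"spin": 0},
    {"slide": [0,0,0],"spin": 0},
    {"slide": [0,0,0],"spin": 0},
    {"slide": [0,0,-0.01],"spin": 0},
    {"slide": [0,0,-0.02],"spin": 0}
  ],
  "hand": 1
}}

```text
clock: 31.65
position: [0.464, -0.269, 0.0533]
ee_rot: [-0.002, 0.199, 0.98, 0.001]
contact_force: [-0.3, 0.1, 0.6]
width: 0.0857
```

>>> {"fn": "servo_tool", "kwargs": {
  "increments": [
    {"slide": [0,0,-0.04],"spin": 0},
    {"slide": [0,0,-0.05],"spin": 0},
    {"slide": [0,0,-0.05],"spin": 0},
    {"slide": [0,0,-0.03],"spin": 0},
    {"slide": [0,0,0],"spin": 0},
    {"slide": [0,0,0],"spin": 0}
  ]
}}

```text
clock: 32.25
position: [0.465, -0.2697, 0.2249]
ee_rot: [0.001, 0.199, 0.98, -0.0]
contact_force: [1.2, 0.7, -1.1]
width: 0.0853
```

```bash
python3 -c "
from look import *
s=manip.get_state();p=s['position']
go([.444,.2837,.2])
look('w18',[circ(.467,-.2707,.062,.031),circ(.467,-.2707,.012,.049)])"
```

```text
pos [ 0.465  -0.2697  0.2249] yawY 67.1 w 0.0853 F [ 1.2  0.7 -1.1] t 32.25
slide [0.2348 0.5016 0.0242]
```

View pics/w18.png

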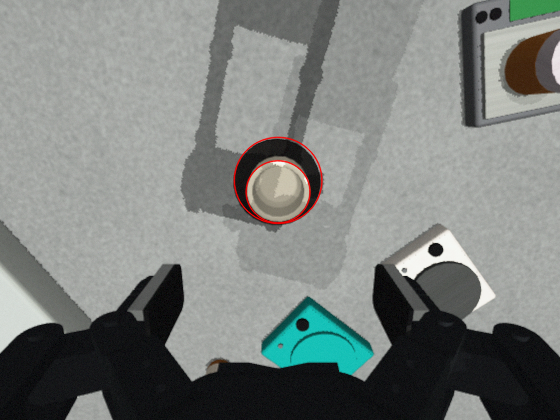

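The mortar is centred on the rubber mat (about 278,190). Now back to the beaker.

>>> {"fn": "servo_tool", "kwargs": {
  "increments": [
    {"slide": [0.008,0.0175,0],"spin": 0},
    {"slide": [0.0162,0.0346,0],"spin": 0},
    {"slide": [0.0162,0.0346,0],"spin": 0},
    {"slide": [0.0162,0.0346,0],"spin": 0},
    {"slide": [0.0162,0.0346,0],"spin": 0},
    {"slide": [0.0162,0.0346,0],"spin": 0},
    {"slide": [0.0162,0.0346,0],"spin": 0},
    {"slide": [0.0162,0.0346,0],"spin": 0}
  ]
}}

```text
clock: 33.1
position: [0.4522, 0.0194, 0.2223]
ee_rot: [-0.002, 0.199, 0.98, 0.0]
contact_force: [0.3, 0.3, 0.2]
width: 0.0857
```

>>> {"fn": "servo_tool", "kwargs": {
  "increments": [
    {"slide": [0.0162,0.0346,0],"spin": 0},
    {"slide": [0.0162,0.0346,0],"spin": 0},
    {"slide": [0.0162,0.0346,0],"spin": 0},
    {"slide": [0.0162,0.0346,0],"spin": 0},
    {"slide": [0.0162,0.0346,0],"spin": 0},
    {"slide": [0.0162,0.0346,0],"spin": 0},
    {"slide": [0.008,0.0175,0],"spin": 0},
    {"slide": [0,0,0],"spin": 0}
  ]
}}

```text
clock: 33.9
position: [0.4428, 0.2677, 0.222]
ee_rot: [-0.002, 0.197, 0.98, -0.0]
contact_force: [0.2, -0.2, 0.3]
width: 0.0851
```

```bash
python3 -c "
from look import *
go([.444,.2837,.0265])"
```

```text
pos [0.4428 0.2677 0.222 ] yawY 67.32 w 0.0851 F [ 0.2 -0.2  0.3] t 33.9
slide [0.0044 0.0156 0.1955]
```

>>> {"fn": "servo_tool", "kwargs": {
  "increments": [
    {"slide": [0.004,0.0155,0.02],"spin": 0},
    {"slide": [0,0,0.02],"spin": 0},
    {"slide": [0,0,0.02],"spin": 0},
    {"slide": [0,0,0],"spin": 0},
    {"slide": [0,0,0],"spin": 0}
  ]
}}

```text
clock: 34.4
position: [0.4465, 0.2801, 0.1633]
ee_rot: [-0.001, 0.199, 0.98, -0.001]
contact_force: [0.8, 0.5, 0.0]
width: 0.0853
```

```bash
python3 -c "
from look import *
go([.444,.2837,.0265])
look('w19',[circ(.444,.2837,.078,.029)])"
```

```text
pos [0.4465 0.2801 0.1633] yawY 67.07 w 0.0853 F [0.8 0.5 0. ] t 34.4
slide [0.0035 0.0025 0.1368]
```

View pics/w19.png

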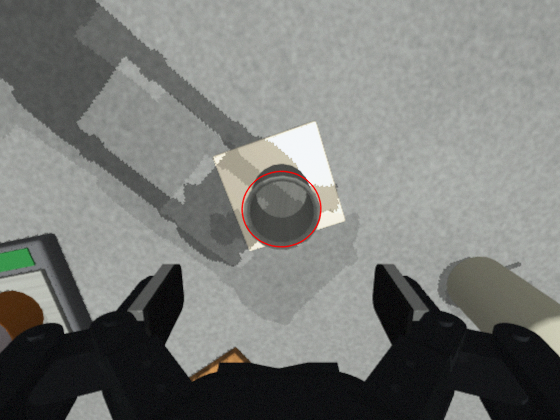

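>>> {"fn": "servo_tool", "kwargs": {
  "increments": [
    {"slide": [0.003,0.0025,0.02],"spin": 0},
    {"slide": [0,0,0.03],"spin": 0},
    {"slide": [0,0,0.03],"spin": 0},
    {"slide": [0,0,0.025],"spin": 0},
    {"slide": [0,0,0.018],"spin": 0},
    {"slide": [0,0,0.009],"spin": 0},
    {"slide": [0,0,0.003],"spin": 0},
    {"slide": [0,0,0],"spin": 0}
  ]
}}

```text
clock: 35.25
position: [0.4462, 0.2846, 0.0295]
ee_rot: [0.001, 0.199, 0.98, 0.0]
contact_force: [0.3, -0.0, 0.1]
width: 0.0855
```

>>> {"fn": "servo_tool", "kwargs": {
  "increments": [
    {"slide": [0,0,0],"spin": 0}
  ]
}}

```text
clock: 35.35
position: [0.4465, 0.2848, 0.03]
ee_rot: [0.001, 0.199, 0.98, 0.001]
contact_force: [-0.8, 0.5, -0.3]
width: 0.0851
```

>>> {"fn": "servo_tool", "kwargs": {
  "increments": [
    {"slide": [0.002,-0.002,0.003],"spin": 0},
    {"slide": [0,0,0],"spin": 0},
    {"slide": [0,0,0],"spin": 0}
  ]
}}

```text
clock: 35.65
position: [0.4428, 0.2833, 0.0261]
ee_rot: [0.0, 0.199, 0.98, 0.0]
contact_force: [0.0, 0.3, -0.6]
width: 0.085
```

>>> {"fn": "servo_tool", "kwargs": {
  "increments": [
    {"slide": [0,0,0],"spin": 0},
    {"slide": [0,0,0],"spin": 0},
    {"slide": [0,0,0],"spin": 0},
    {"slide": [0,0,0],"spin": 0},
    {"slide": [0,0,0],"spin": 0},
    {"slide": [0,0,0],"spin": 0},
    {"slide": [0,0,0],"spin": 0},
    {"slide": [0,0,0],"spin": 0}
  ],
  "hand": 0.3,
  "newtons": 40
}}

```text
clock: 36.45
position: [0.4434, 0.2839, 0.0265]
ee_rot: [0.0, 0.199, 0.98, 0.001]
contact_force: [-0.8, 1.5, 5.9]
width: 0.0538
```

>>> {"fn": "servo_tool", "kwargs": {
  "increments": [
    {"slide": [0,0,0],"spin": 0},
    {"slide": [0,0,0],"spin": 0}
  ]
}}

```text
clock: 36.65
position: [0.4434, 0.2839, 0.0265]
ee_rot: [0.0, 0.199, 0.98, 0.001]
contact_force: [-1.0, 1.2, 5.1]
width: 0.0536
```

>>> {"fn": "servo_tool", "kwargs": {
  "increments": [
    {"slide": [0,0,-0.005],"spin": 0},
    {"slide": [0,0,-0.015],"spin": 0},
    {"slide": [0,0,-0.025],"spin": 0},
    {"slide": [0,0,-0.025],"spin": 0},
    {"slide": [0,0,-0.02],"spin": 0},
    {"slide": [0,0,-0.01],"spin": 0},
    {"slide": [0,0,0],"spin": 0},
    {"slide": [0,0,0],"spin": 0}
  ]
}}

```text
clock: 37.45
position: [0.4422, 0.2829, 0.125]
ee_rot: [-0.001, 0.199, 0.98, -0.0]
contact_force: [1.0, -0.1, -1.0]
width: 0.054
```

```bash
python3 -c "
from look import *
s=manip.get_state();p=s['position']
go([.6648,-.1384,p[2]])
z=p[2]-.0192
look('w20',[circ(p[0],p[1],z,.027),circ(p[0],p[1],z+.07,.029)])"
```

```text
pos [0.4422 0.2829 0.125 ] yawY 67.1 w 0.054 F [ 1.  -0.1 -1. ] t 37.45
slide [-0.369  -0.3015 -0.    ]
```

View pics/w20.png

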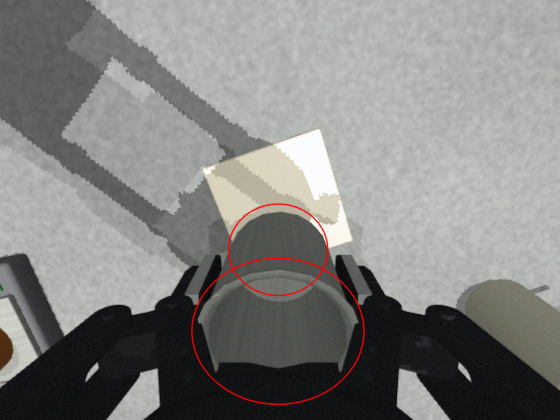

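>>> {"fn": "servo_tool", "kwargs": {
  "increments": [
    {"slide": [-0.014,-0.0115,0],"spin": 0},
    {"slide": [-0.028,-0.023,0],"spin": 0},
    {"slide": [-0.028,-0.023,0],"spin": 0},
    {"slide": [-0.028,-0.023,0],"spin": 0},
    {"slide": [-0.028,-0.023,0],"spin": 0},
    {"slide": [-0.028,-0.023,0],"spin": 0},
    {"slide": [-0.028,-0.023,0],"spin": 0},
    {"slide": [-0.028,-0.023,0],"spin": 0}
  ]
}}

```text
clock: 38.3
position: [0.5687, 0.0413, 0.1242]
ee_rot: [-0.002, 0.199, 0.98, -0.0]
contact_force: [0.5, 1.1, -1.1]
width: 0.0535
```

>>> {"fn": "servo_tool", "kwargs": {
  "increments": [
    {"slide": [-0.028,-0.023,0],"spin": 0},
    {"slide": [-0.028,-0.023,0],"spin": 0},
    {"slide": [-0.028,-0.023,0],"spin": 0},
    {"slide": [-0.028,-0.023,0],"spin": 0},
    {"slide": [-0.028,-0.023,0],"spin": 0},
    {"slide": [-0.014,-0.0115,0],"spin": 0},
    {"slide": [0,0,0],"spin": 0},
    {"slide": [0,0,0],"spin": 0}
  ]
}}

```text
clock: 39.1
position: [0.6606, -0.1328, 0.1245]
ee_rot: [-0.002, 0.199, 0.98, 0.001]
contact_force: [-0.7, 0.4, -1.8]
width: 0.0535
```

```bash
python3 -c "
from look import *
go([.6648,-.1384,.080])"
```

```text
pos [ 0.6606 -0.1328  0.1245] yawY 67.07 w 0.0535 F [-0.7  0.4 -1.8] t 39.1
slide [-0.0062 -0.0035  0.0444]
```

>>> {"fn": "servo_tool", "kwargs": {
  "increments": [
    {"slide": [-0.002,-0.002,0.01],"spin": 0},
    {"slide": [-0.001,-0.001,0.015],"spin": 0},
    {"slide": [0,0,0.015],"spin": 0},
    {"slide": [0,0,0.005],"spin": 0},
    {"slide": [0,0,0],"spin": 0},
    {"slide": [0,0,0],"spin": 0},
    {"slide": [0,0,0],"spin": 0}
  ]
}}

```text
clock: 39.8
position: [0.664, -0.1377, 0.0815]
ee_rot: [0.001, 0.198, 0.98, -0.0]
contact_force: [-0.2, -0.1, -1.4]
width: 0.0535
```

```bash
python3 -c "
from look import *
s=manip.get_state();p=s['position']
go([.6648,-.1384,.0492])
z=p[2]-.0192
look('w21',[circ(.6648,-.1384,.03,.042),circ(.6648,-.1384,z,.027)])
im=cv2.imread('pics/w21.png')[80:380,120:440]; cv2.imwrite('pics/z.png',cv2.resize(im,None,fx=2,fy=2,interpolation=cv2.INTER_CUBIC))"
```

```text
pos [ 0.664  -0.1377  0.0815] yawY 67.11 w 0.0535 F [-0.2 -0.1 -1.4] t 39.8
slide [-0.001  -0.0003  0.0323]
```

View pics/z.png

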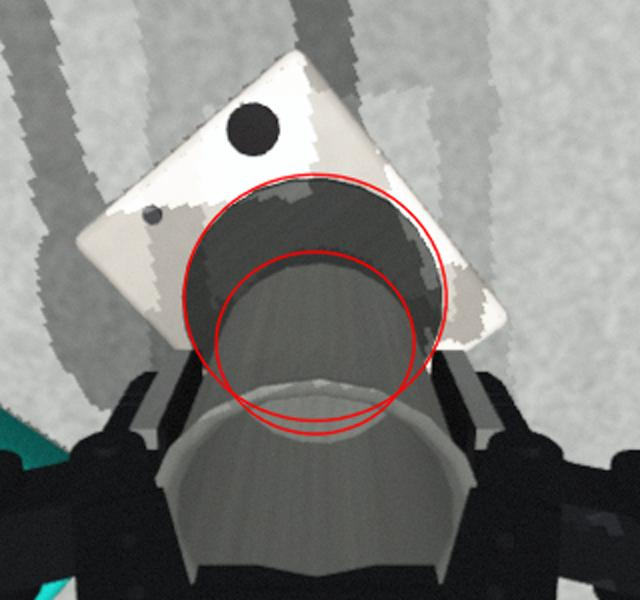

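>>> {"fn": "servo_tool", "kwargs": {
  "increments": [
    {"slide": [0.002,0,0.01],"spin": 0},
    {"slide": [0,0,0.01],"spin": 0},
    {"slide": [0,0,0.006],"spin": 0},
    {"slide": [0,0,0.002],"spin": 0},
    {"slide": [0,0,0.001],"spin": 0},
    {"slide": [0,0,0],"spin": 0},
    {"slide": [0,0,0],"spin": 0}
  ]
}}

```text
clock: 40.55
position: [0.6619, -0.1371, 0.0521]
ee_rot: [0.0, 0.199, 0.98, 0.0]
contact_force: [-0.4, -0.4, -0.9]
width: 0.0536
```

>>> {"fn": "servo_tool", "kwargs": {
  "increments": [
    {"slide": [0,0,0.001],"spin": 0},
    {"slide": [0,0,0],"spin": 0}
  ]
}}

```text
clock: 40.75
position: [0.6616, -0.137, 0.0509]
ee_rot: [0.0, 0.199, 0.98, 0.0]
contact_force: [1.0, 0.1, 0.5]
width: 0.0535
```

>>> {"fn": "servo_tool", "kwargs": {
  "increments": [
    {"slide": [0,0,0.001],"spin": 0},
    {"slide": [0,0,0],"spin": 0}
  ]
}}

```text
clock: 40.95
position: [0.6615, -0.137, 0.0497]
ee_rot: [-0.0, 0.199, 0.98, 0.0]
contact_force: [0.4, 0.0, -0.4]
width: 0.0538
```

>>> {"fn": "servo_tool", "kwargs": {
  "increments": [
    {"slide": [0,0,0.001],"spin": 0},
    {"slide": [0,0,0],"spin": 0}
  ]
}}

```text
clock: 41.15
position: [0.6615, -0.1369, 0.0486]
ee_rot: [-0.0, 0.199, 0.98, 0.0]
contact_force: [0.5, 0.1, -2.1]
width: 0.0538
```

>>> {"fn": "servo_tool", "kwargs": {
  "increments": [
    {"slide": [0,0,0.0005],"spin": 0},
    {"slide": [0,0,0],"spin": 0}
  ]
}}

```text
clock: 41.35
position: [0.6616, -0.137, 0.0485]
ee_rot: [0.0, 0.199, 0.98, 0.0]
contact_force: [-0.5, 0.4, 0.8]
width: 0.0535
```

Light contact begins; a touch more, then release.

>>> {"fn": "servo_tool", "kwargs": {
  "increments": [
    {"slide": [0,0,0.0005],"spin": 0},
    {"slide": [0,0,0],"spin": 0}
  ]
}}

```text
clock: 41.55
position: [0.6616, -0.137, 0.0485]
ee_rot: [0.0, 0.199, 0.98, -0.0]
contact_force: [-0.9, 1.2, 3.6]
width: 0.0538
```

>>> {"fn": "servo_tool", "kwargs": {
  "increments": [
    {"slide": [0,0,0],"spin": 0},
    {"slide": [0,0,0],"spin": 0},
    {"slide": [0,0,0],"spin": 0},
    {"slide": [0,0,0],"spin": 0},
    {"slide": [0,0,0],"spin": 0},
    {"slide": [0,0,0],"spin": 0},
    {"slide": [0,0,-0.01],"spin": 0},
    {"slide": [0,0,-0.02],"spin": 0}
  ],
  "hand": 1
}}

```text
clock: 42.35
position: [0.6604, -0.1366, 0.0769]
ee_rot: [-0.002, 0.199, 0.98, 0.0]
contact_force: [-0.0, -0.2, -0.1]
width: 0.0852
```

>>> {"fn": "servo_tool", "kwargs": {
  "increments": [
    {"slide": [0,0,-0.04],"spin": 0},
    {"slide": [0,0,-0.05],"spin": 0},
    {"slide": [0,0,-0.04],"spin": 0},
    {"slide": [0,0,-0.01],"spin": 0},
    {"slide": [0,0,0],"spin": 0},
    {"slide": [0,0,0],"spin": 0},
    {"slide": [0,0,0],"spin": 0}
  ]
}}

```text
clock: 43.05
position: [0.6603, -0.1366, 0.2154]
ee_rot: [-0.002, 0.199, 0.98, 0.0]
contact_force: [0.2, 0.4, -0.4]
width: 0.0853
```

```bash
python3 -c "
from look import *
go([.6648,-.1384,.2])
look('w22',[circ(.6648,-.1384,.03,.042),circ(.6648,-.1384,.1,.029)])
im=cv2.imread('pics/w22.png')[80:300,160:400]; cv2.imwrite('pics/z.png',cv2.resize(im,None,fx=2.7,fy=2.7,interpolation=cv2.INTER_CUBIC))"
```

```text
pos [ 0.6603 -0.1366  0.2154] yawY 67.09 w 0.0853 F [ 0.2  0.4 -0.4] t 43.05
slide [-0.0049  0.0001  0.0154]
```

View pics/z.png

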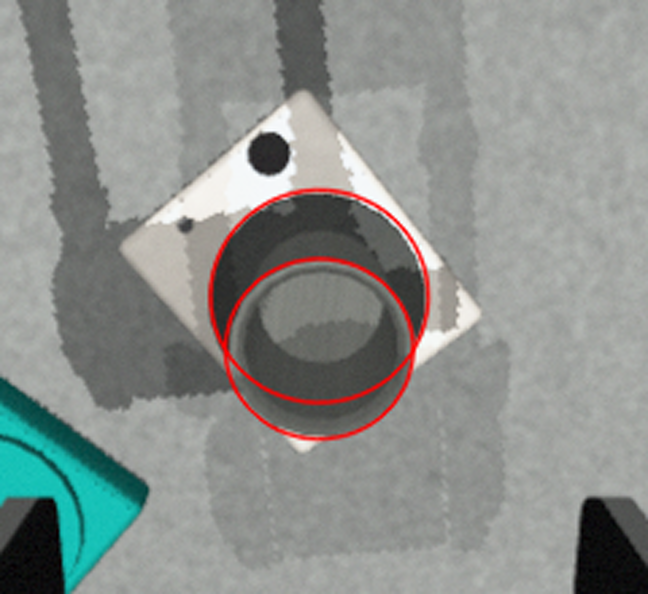

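>>> {"fn": "servo_tool", "kwargs": {
  "increments": [
    {"slide": [0.04,0,-0.01],"spin": 0},
    {"slide": [0.04,0,-0.01],"spin": 0},
    {"slide": [0.04,0,-0.01],"spin": 0},
    {"slide": [0.04,0,-0.01],"spin": 0},
    {"slide": [0.04,0,-0.01],"spin": 0},
    {"slide": [0.04,0,-0.01],"spin": 0},
    {"slide": [0.03,0,0],"spin": 0},
    {"slide": [0,0,0],"spin": 0}
  ]
}}

```text
clock: 43.9
position: [0.4086, -0.0302, 0.2772]
ee_rot: [-0.002, 0.198, 0.98, 0.0]
contact_force: [0.2, 0.2, -0.3]
width: 0.0853
```

```bash
python3 -c "
from look import *
im=eyes.get_image('top').copy(); cv2.imwrite('pics/topf.png',im)
k=2;im=cv2.resize(im[100:330,180:500],None,fx=2.4,fy=2.4,interpolation=cv2.INTER_CUBIC);k=2.4
for c in [circ(.648,.132,.122,.013),circ(.6645,-.1384,.1,.029),circ(.6645,-.1384,.03,.042),circ(.453,-.001,.088,.0265),circ(.467,-.2707,.062,.031),circ(.467,-.2707,.012,.049)]:
  uv=(proj('top',c)-[180,100]+.5)*k-.5
  cv2.polylines(im,[np.round(uv).astype(np.int32).reshape(-1,1,2)],False,(0,0,255),1,cv2.LINE_AA)
cv2.imwrite('pics/topf2.png',im); cv2.imwrite('pics/scenef.png',eyes.get_image('scene'))"
```

```text
(no output)
```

View pics/topf2.png

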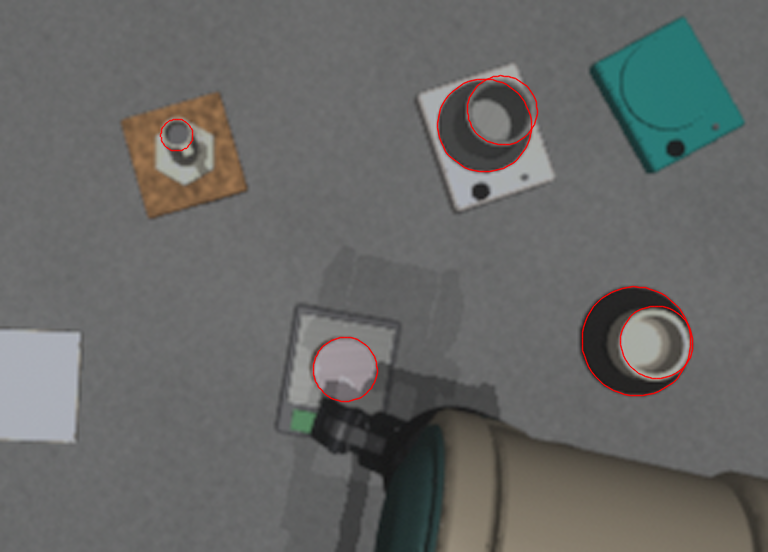

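View pics/scenef.png

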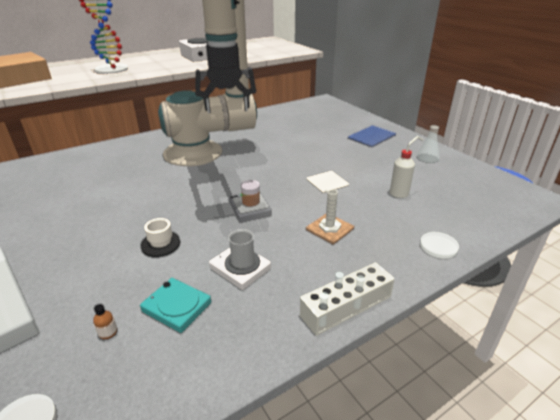

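```bash
python3 -c "
from rig import manip
print(manip.get_state()['clock'], manip.sign_off())"
```

```text
the job is handed in; nothing more can be done
44.0 None
```

All four vessels are on their own stations, and I handed the job in at about 44 s of the 144 s allowed. I parked the beaker on the tile, then moved the cylinder to the cork mat, the jar to the balance pan and the mortar to the rubber mat. Last, I moved the beaker to the stirrer. Each was lowered until light contact (under about 8 N) before release.

**Final pictures:** all four stand upright and released, the tile is empty, the wash bottle looks undisturbed, and the open gripper hangs clear of everything. The cylinder, jar and mortar match their target outlines to about 2 mm. The beaker matches to about 3 mm in the top view and 2 mm in the wrist view; the limit is 12 mm.

**Disagreement:** before the moves, the top and wrist cameras disagreed on the mortar's position by about 4 mm and on the stirrer's by about 2 mm. I took values in between and corrected each placing against its mat or plate in the wrist view.

**Other misses:** my first two move calls were refused because each row needs a "spin" value. One long transfer ended about 16 mm short and was corrected before grasping. Sign-off gives no verdict, so I can't confirm the official result.

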